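# Free a hold-down arm from its spring-bar hinge with a forked tool

## Robot

A 6-joint arm with a two-finger parallel gripper is mounted at the origin on a cart in front of the work surface, level with it; the furniture and walls round the work are solid. World frame = base frame: x ahead of the robot, y to its left, z up, the work surface at z = 0. Lengths are in mm, angles in rad, forces in N, time in s.
With the tool pointing down it reaches from about 350 to 975 mm from the base axis. Payload 7.1 kg.
Tool frame: the origin (TCP) lies at the very end of the fingers, on their centre line; the grasp point (between the pads) lies 19 mm behind it; z points along the fingers, y is the direction in which the jaws open and shut (so a half turn about z gives the same grasp; the last joint's range is limited). The gripper opens to 88 mm and grips with 3 to 60 N. Pads are 20 mm wide; open, the fingers measure 115 mm over their backs; the gripper's body (75 mm by 178 mm) begins 61 mm behind the grasp point.
Start: joints at [-1.252, 0.423, 1.63, -0, 1.089, -0.019], TCP at [207.15, -589.656, 222.675] pointing down, gripper open.
Joint ranges: [-3, 3], [-0.9, 2.11], [0.09, 2.58], [-1.31, 4.45], [0.11, 2.69], [-2.54, 2.54]. Speed limits (rad/s): [2.39, 2.39, 3.01, 3.14, 3.14, 3.14].

## Interface

Orientations are given as a rotation vector (axis times angle).
In Python, from workcell import monitor, vision, order, find_in, regions_of, place_of gives the robot as it stands. The module is installed in compiled form; this text tells all that it offers.
- The arm moves only by the tool carry_out, never from a script. Its argument "targets" is a list of rows, each a list of 3 entries, a list of its own where there are three numbers: the turn, a rotation vector about the world's x, y, z in degrees, then the shift along the world's x, y, z in mm, then the finger opening in mm, from 0 to 87.8. In form: [[[rx, ry, rz], [x, y, z], hand], ...]. A call has 1 to 10 rows; each row is the pose to reach, as a shift and turn from the pose commanded when the call began; what a row does not reach only later rows make up. A row lasts 1/12 s, in which the tool goes at most 41.7 mm and 7.16 degrees, less where a joint would pass 70% of its speed; a pose out of reach is approached as far as the arm can. A call with a gripper value outside its range is refused whole. The fingers move at their own pace and stop on an object; the grip force is fixed at half the most. Time passes only in rows, so rows that repeat a pose let the fingers close. It gives the time, the measured TCP pose, the force and the opening at its end, in the units of the state.
- monitor.get_obs(): the state, without advancing time (a new reading comes with each control period).
- vision.get_image(name): name is "side" or "top" or "wrist"; returns the picture (420x560x3 uint8, red, green, blue); there is no depth.
- vision.camera_model(name): a dict with "K" (3x3 intrinsics, pixels), "dist" ([k1, k2, p1, p2, k3] as OpenCV has them; the pictures are not rectified), "rvec" (rotation vector, rad) and "tvec" (3), from world to camera coordinates, as OpenCV has them. Camera axes: x right, y down, z forward; pixel columns grow to the right and rows downward; lengths in mm; the calibration is good to about 2 mm. A picture is of the moment at which its call begins: read the wrist's pose just before it. camera_model takes no time and is no camera call; for the wrist camera it gives the pose at the moment of the call.
- order.close_job(): hands the job in, once; it reports no verdict.
Trained networks look in the newest picture that a camera, given by its name, has taken for a name from the list of things; names that differ only in an ending like _2 or _b are one class to them, and where a whole thing is asked for, a point or a joint stands for the part that bears it (a point fixed in the world has none). Each returns a list of dicts, best first, with "confidence" (0 to 1); they miss things now and then, are a little off and sometimes report something else, mostly with a low value. They report only what shows in the picture. A call takes as long as a camera call.
- find_in(query, camera): "point" ([x, y, z] in mm, in the coordinates of the camera as it stood for that picture, good to about 4 mm: the middle of the surface that is visible of it).
- regions_of(query, camera): "mask" (420x560 bool, what is visible of it).
- place_of(query, camera): "point" ([x, y, z] in mm, in the coordinates of the camera as it stood for that picture, good to about 4 mm: a listed point, or the origin of a listed thing).
The state is a dict: "t": time; "qpos": joint angles; "qvel": joint speeds; "joint_torque": joint torques, N m; "ee_pos": TCP position; "orientation": TCP orientation; "ft_force": force on the tool from outside, world axes, zero at the start; "moment": the same for the moment, N m; "width": finger opening in mm.
Only numpy, scipy, OpenCV 4.12 (cv2) and the standard library are available. Lean on these libraries where they do the work, as an engineer would, in place of code of your own. Each camera call takes 0.05 s, during which the arm holds its last target.

## Task

Take the small forked tool from its stand, straddle the spring bar of the hinge block with it and ease the bar's collar back gently, never ramming it against its stop, until the hold-down arm pops up free. Put the tool back in its stand, fully seated and upright, then lift the arm out of the hinge and lay it inside the white parts tray. Leave the two culture dishes and the bottle beside the work undisturbed.

Things in the scene. Friction and masses are not known exactly. Their poses are not given: they have to be found in the camera images.
- hinge_block: Grey hinge block fixed to the bench, with two aluminium lugs (tops at z = 42 mm). Origin on the bench under the middle of the arm's knuckle, z up. Spring bar along +y at x = 0, z = 32 mm. Knuckle y -10 to 10, lug 11 to 19, bare bar, collar, barrel from y = 70 mm. Base 12 mm high; towards -x a tongue 18 mm wide, 12 mm high, under the arm. Over 15 N from tool or fingers anywhere on block or bar damages it.
- bar_bare (a point): Fixed point on the axis of the bare steel spring bar (6 mm diameter), 6 mm beyond the lug; axes as the block. The bar's collar (18 mm diameter, 5 mm thick, clamped fast) has its near face anywhere from 6 to 24 mm further along +y, different each time and not measured: find it by feel. The bar's other end sits 9 mm deep in the arm's eye.
- stop_barrel (a point): Centre of the near face of the spring barrel (20 mm diameter), on the bar's axis. Pushing the collar along +y retracts the bar into it: about 2.5 N to start, rising evenly to about 6 N at 11 mm, then a solid stop. The arm comes free after 8 to 10 mm of travel. The bar springs back when let go.
- link_eye (a point): Centre of the eye in the knuckle (20 x 20 mm, 16 mm below to 8 mm above the eye) of the loose steel arm, about 80 g. Arm axes: z up, y along the eye, the arm runs to -x. Held: 33 mm above the bench; freed, an ejector lifts it to about 44 mm, and the released bar only rubs on the knuckle's side, so the arm lifts straight up out of the lugs (rise of 30 mm or more).
- link_grip (a point): Grasp point of the hold-down arm, at the middle of its bar's section, 36 mm from the eye towards the pad end. The bar there is 20 mm wide (y) and 10 mm thick (z). Same axes as the arm. Its underside is about 19 mm above the tongue.
- link_pad (a point): Point in the arm over its rubber pad (16 mm diameter, underside 13 mm below this point), 66 mm from the eye; the arm ends 9 mm beyond.
- fork_grip (a point): Grasp point in the black handle of the forked tool (70 g): 24 mm along x, 18 mm along y, from 20 mm below to 40 mm above this point; z up. Below it a flange (32 x 26 x 5 mm, 20 to 25 mm below this point), then a steel blade 4 mm thick (y), 20 mm wide (x) with two prongs, tips 51 mm below this point; the slot between them is 10 mm wide, 16 mm deep, open downward.
- tool_stand: Grey block 60 x 60 x 40 mm, fixed; origin at the centre of its underside. A slot in its top, 26 mm (x) by 10 mm (y) and 32 mm deep, takes the tool's blade; the flange rests on the top, so that the grasp point of the seated tool is 65 mm above the stand's origin.
- fork_tool: The forked tool's body; origin between the prong tips, axes as for the grasp point.
- hold_arm: The hold-down arm's body; origin at the eye's centre.
- parts_tray: White open tray, 120 (x) x 190 (y) x 22 mm high, walls and floor 4 mm, fixed; origin at the centre of its underside.
- dish_left: Another such culture dish with lid, to the left of the hinge block, to be left alone; origin under its centre.
- dish: Culture dish with lid, between tray and tool stand, 93 mm across, 15 mm high, to be left alone; origin under its centre.
- bottle: The white reagent bottle standing near the tool stand, screw cap, 47 mm across, 100 mm high, to be left alone; origin under its centre.

How it is judged:
By the outcome, as a careful person would: the job done as asked, in the order asked, and still so for the second after the job is handed in, with the robot touching nothing.
It also fails if it takes over 72 s, if anything falls off the work surface, if the arm or the gripper's body presses on something with over 40 N, if the wrist force passes 120 N, or if a joint passes its speed limit or range.

## Working session

There is one attempt and no reset: what is moved stays moved. The work goes in short steps, Python scripts to look and compute and a tool call to move; the robot and the scene stay as the last step left them, time stands still between calls to the robot, and variables do not carry over. Pictures are saved under pics/ and viewed, and the job is handed in when it is done.

Besides the shell and the picture viewer there is one more tool, called after ">>>" in YAML: its name, and indented under it one key for each argument. carry_out: Moves the arm, as the interface text tells. Its arguments: {"type":"object","properties":{"targets":{"type":"array","items":{"type":"array"}}},"required":["targets"]}

```bash
mkdir -p pics; ls
cat > h.py <<'E'
import numpy as np, cv2
from workcell import monitor, vision, order, find_in, regions_of, place_of
def w2(cam,p,m=None):
    m=m or vision.camera_model(cam); R=cv2.Rodrigues(np.array(m["rvec"],float))[0]
    return R.T@(np.array(p,float)-np.array(m["tvec"],float).ravel())
def save(cam,name):
    im=vision.get_image(cam); cv2.imwrite(f"pics/{name}.png",im[:,:,::-1]); return im
E
python3 - <<'E'
from h import *
o=monitor.get_obs(); print({k:np.round(v,3) for k,v in o.items()})
for c in ["side","top","wrist"]:
    save(c,c+"0"); m=vision.camera_model(c)
    print(c,np.round(m["K"],1).tolist(),np.round(m["dist"],3),w2(c,[0,0,0]).round(0))
for c in ["top","side"]:
  for q in ["hinge_block","bar_bare","stop_barrel","link_eye","link_grip","link_pad","fork_grip","tool_stand","fork_tool","parts_tray","dish_left","dish","bottle"]:
    r=place_of(q,c)[:2]
    print(c,q,[(round(a["confidence"],2),w2(c,a["point"]).round(1).tolist()) for a in r])
print(monitor.get_obs()["t"])
E
```

```text
pics
{'t': np.float64(0.0), 'qpos': array([-1.252,  0.424,  1.631, -0.   ,  1.089, -0.019]), 'qvel': array([ 0.   , -0.002,  0.002, -0.001, -0.001,  0.001]), 'joint_torque': array([-1.0000e-03, -5.4462e+01, -2.7367e+01,  6.4000e-02,  2.3000e-02,
       -0.0000e+00]), 'ee_pos': array([ 206.963, -589.118,  221.862]), 'orientation': array([-3.095, -0.528,  0.   ]), 'ft_force': array([ 0.165, -0.694, -1.044]), 'moment': array([-0.016,  0.002, -0.015]), 'width': np.float64(87.517)}
side [[545.4, 0.0, 288.5], [0.0, 545.4, 206.9], [0.0, 0.0, 1.0]] [-0.075  0.     0.     0.     0.   ] [  512. -1139.   901.]
top [[415.2, 0.0, 284.3], [0.0, 415.2, 208.1], [0.0, 0.0, 1.0]] [0.002 0.    0.    0.    0.   ] [ 237.   46. 1307.]
wrist [[363.1, 0.0, 284.2], [0.0, 363.1, 212.8], [0.0, 0.0, 1.0]] [-0.037  0.     0.     0.     0.   ] [ 283. -563.  384.]
top hinge_block [(0.93, [483.3, 242.2, 0.5])]
top bar_bare [(0.85, [491.9, 262.9, 32.7])]
top stop_barrel [(0.86, [505.3, 309.4, 35.5])]
top link_eye [(0.49, [490.7, 242.6, 33.7])]
top link_grip [(0.77, [450.5, 250.9, 38.2])]
top link_pad [(0.69, [424.1,
[... 403 characters left out ...]
.5, -0.4]), (0.48, [483.4, 243.0, -0.2])]
side hinge_block [(0.87, [484.4, 238.0, 1.9])]
side bar_bare [(0.93, [493.3, 261.8, 36.3])]
side stop_barrel []
side link_eye [(0.43, [489.9, 236.5, 32.0])]
side link_grip [(0.69, [449.4, 243.9, 37.2]), (0.24, [466.2, 473.1, 0.7])]
side link_pad [(0.72, [425.1, 248.3, 33.0])]
side fork_grip [(0.61, [460.4, -341.0, 68.5])]
side tool_stand [(0.73, [462.5, -335.8, -2.2])]
side fork_tool [(0.71, [457.5, -336.2, 17.5])]
side parts_tray [(0.68, [461.8, -0.1, -2.9])]
side dish_left [(0.7, [464.9, 470.1, 2.4]), (0.36, [487.7, 238.7, 1.1])]
side dish [(0.82, [395.4, -189.5, -2.6])]
side bottle [(0.92, [529.4, -192.1, -0.9]), (0.47, [423.0, 253.2, 35.4])]
1.45
```

View pics/top0.png

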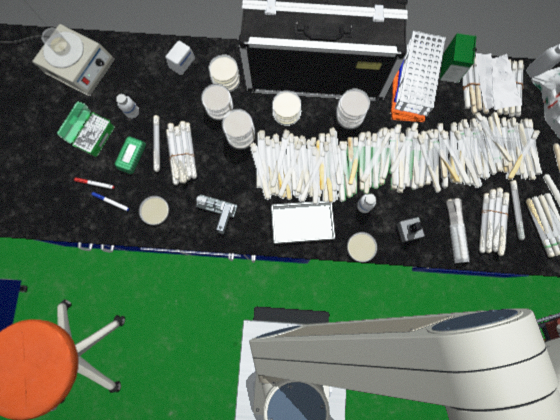

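View pics/side0.png

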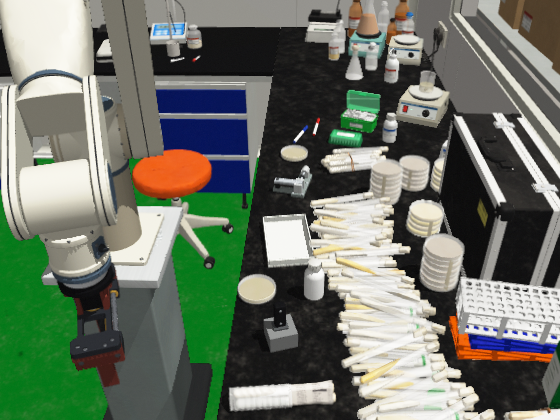

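View pics/wrist0.png

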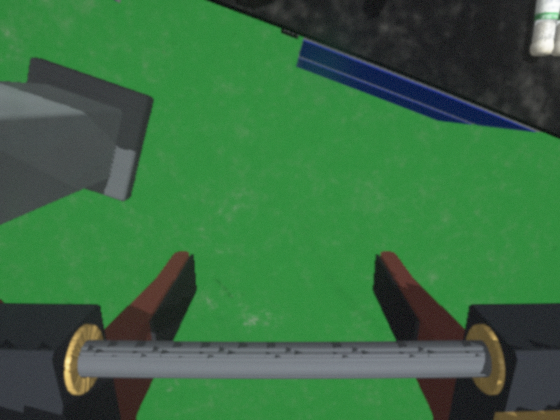

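The top view shows hinge at (215,208), tray (303,222), dish (362,247), and the tool in its stand at (410,230); the side view agrees. I'll move above the stand and look with the wrist camera.

>>> carry_out:
  targets:
    - [[0, 0, -5], [40, 58, 0], 87]
    - [[0, 0, -10], [60, 87, 0], 60]
    - [[0, 0, -19.3], [174, 254, 0], 60]
    - [[0, 0, -19.3], [174, 254, 0], 60]
    - [[0, 0, -19.3], [174, 254, 0], 60]
    - [[0, 0, -19.3], [174, 254, 0], 60]
    - [[0, 0, -19.3], [174, 254, 0], 60]
    - [[0, 0, -19.3], [174, 254, 0], 60]
    - [[0, 0, -19.3], [174, 254, 0], 60]
    - [[0, 0, -19.3], [174, 254, 0], 60]

```text
t: 2.28
ee_pos: [381.6, -335.2, 222.9]
orientation: [3.141, 0.006, 0.0]
ft_force: [0.1, -0.2, -0.1]
width: 59.8
```

Run:
```python
from h import *
o=monitor.get_obs(); print({k:np.round(v,3) for k,v in o.items()})
save("wrist","w1")
for q in ["fork_grip","tool_stand","fork_tool","bottle"]:
    r=place_of(q,"wrist")[:2]
    print(q,[(round(a["confidence"],2),w2("wrist",a["point"]).round(1).tolist()) for a in r])
m=regions_of("tool_stand","wrist"); f=regions_of("fork_grip","wrist")
for n,r in(("s",m),("f",f)):
    if r: 
        k=r[0]["mask"].astype(np.uint8); c=max(cv2.findContours(k,0,2)[0],key=cv2.contourArea); print(n,r[0]["confidence"],cv2.minAreaRect(c))
m=vision.camera_model("wrist"); print(cv2.Rodrigues(np.array(m["rvec"],float))[0].round(3), w2("wrist",[0,0,0]))
```

```text
{'t': np.float64(2.283), 'qpos': array([-0.744,  0.251,  1.885, -0.   ,  1.005,  0.823]), 'qvel': array([-0.039,  0.007, -0.01 , -0.004, -0.001, -0.007]), 'joint_torque': array([ 1.4850e+00, -4.2269e+01, -2.5289e+01,  1.6800e-01, -7.0000e-03,
        1.2500e-01]), 'ee_pos': array([ 381.643, -335.242,  222.903]), 'orientation': array([3.141, 0.006, 0.   ]), 'ft_force': array([ 0.129, -0.23 , -0.069]), 'moment': array([ 0.053, -0.016, -0.02 ]), 'width': np.float64(59.831)}
fork_grip [(0.86, [461.8, -340.4, 62.9])]
tool_stand [(0.94, [462.1, -344.0, -2.2])]
fork_tool [(0.62, [456.9, -340.9, 20.9])]
bottle [(0.85, [534.9, -197.5, -2.3])]
s 0.91 ((287.5428466796875, 102.4463119506836), (68.30785369873047, 67.5078125), 72.25532531738281)
f 0.69 ((285.99053955078125, 104.71697998046875), (36.53790283203125, 30.35668182373047), 74.05460357666016)
[[-0.001 -1.     0.001]
 [-0.958  0.001  0.288]
 [-0.288 -0.    -0.958]] [ 460.72016296 -336.88620055  384.675621  ]
```

View pics/w1.png

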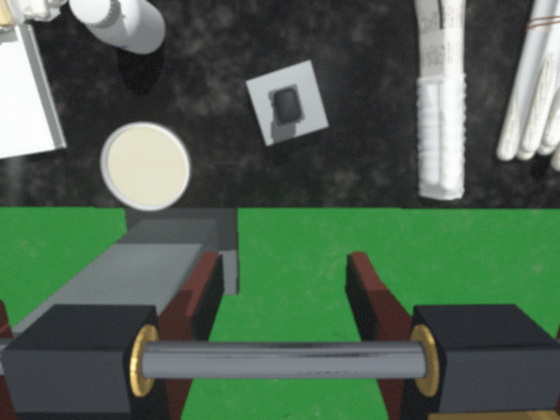

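Run:
```python
import cv2
im=cv2.imread("pics/w1.png"); c=im[50:155,235:340]; cv2.imwrite("pics/z1.png",cv2.resize(c,None,fx=5.6,fy=5.6,interpolation=cv2.INTER_CUBIC))
```

```text
(no output)
```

View pics/z1.png

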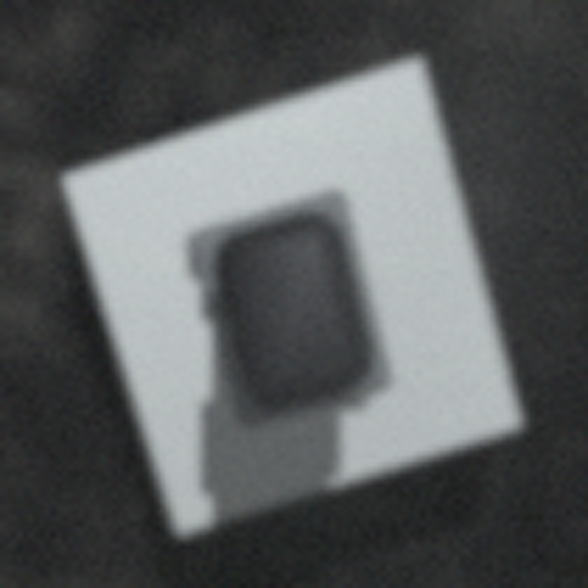

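The zoom shows the stand top's corners at zoom pixels (63,178), (425,57), (525,428), (180,540), with the flange (190,235)-(343,192)-(388,380) and the handle standing in it.

```bash
cat >> h.py <<'E'
def px2plane(cam,uv,z,m=None):
    m=m or vision.camera_model(cam); K=np.array(m["K"],float);R=cv2.Rodrigues(np.array(m["rvec"],float))[0]
    p=cv2.undistortPoints(np.array(uv,float).reshape(-1,1,2),K,np.array(m["dist"],float)).reshape(-1,2)
    c=-R.T@np.array(m["tvec"],float).ravel(); d=np.c_[p,np.ones(len(p))]@R
    return c+d*((z-c[2])/d[:,2])[:,None]
def proj(cam,P,m=None):
    m=m or vision.camera_model(cam)
    return cv2.projectPoints(np.array(P,float).reshape(-1,1,3),np.array(m["rvec"],float),np.array(m["tvec"],float),np.array(m["K"],float),np.array(m["dist"],float))[0].reshape(-1,2)
E
python3 - <<'E'
from h import *
z=lambda l:[(235+(a+.5)/5.6-.5,50+(b+.5)/5.6-.5) for a,b in l]
P=px2plane("wrist",z([(63,178),(425,57),(525,428),(180,540)]),40)
print(P.round(1),P.mean(0))
for i in range(4):
    d=P[(i+1)%4]-P[i]; print(np.linalg.norm(d),np.degrees(np.arctan2(d[1],d[0])))
F=px2plane("wrist",z([(190,235),(343,192),(388,380)]),45); print(F.round(1),(F[0]+F[2])/2)
for i in range(2):
    d=F[i+1]-F[i]; print(np.linalg.norm(d),np.degrees(np.arctan2(d[1],d[0])))
H=px2plane("wrist",z([(218,228),(340,205),(375,385),(250,418)]),103);print(H.round(1),H.mean(0))
E
```

```text
[[ 480.2 -302.7   40. ]
 [ 498.3 -360.4   40. ]
 [ 440.8 -378.    40. ]
 [ 422.5 -320.6   40. ]] [ 460.45982724 -340.4124496    40.        ]
60.51124464329392 -72.58938373356119
60.0914726904942 -162.97696580473394
60.23960296690464 107.74422916049878
60.44099772196549 17.28375243296828
[[ 471.2 -323.1   45. ]
 [ 477.7 -347.4   45. ]
 [ 448.7 -354.9   45. ]] [ 459.98806107 -339.02443989   45.        ]
25.148834436203288 -75.06490092066616
29.932480294550814 -165.47751181871712
[[ 470.3 -329.2  103. ]
 [ 473.2 -345.2  103. ]
 [ 450.1 -350.1  103. ]
 [ 445.8 -333.3  103. ]] [ 459.86153924 -339.4490518   103.        ]
```

Stand top is at (460.5,-340.4), yaw 17.3°, with sides of 60 mm as expected. Handle and flange agree with that.

>>> carry_out:
  targets:
    - [[0, 0, 6], [40, -2, -20], 60]
    - [[0, 0, 12], [79, -4.3, -50], 60]
    - [[0, 0, 17.3], [79, -4.3, -92], 60]
    - [[0, 0, 17.3], [79, -4.3, -92], 60]
    - [[0, 0, 17.3], [79, -4.3, -92], 60]
    - [[0, 0, 17.3], [79, -4.3, -92], 60]

```text
t: 3.13
ee_pos: [459.4, -340.1, 130.8]
orientation: [-3.105, -0.469, 0.002]
ft_force: [0.1, -1.5, -0.1]
width: 59.7
```

Run:
```python
from h import *
o=monitor.get_obs(); print({k:np.round(v,3) for k,v in o.items() if k in("t","ee_pos","orientation","qpos","ft_force")})
save("wrist","w2")
print(proj("wrist",[[460.3,-340,105],[460.3,-340,45]]))
```

```text
{'t': np.float64(3.133), 'qpos': array([-0.658,  0.468,  1.811, -0.   ,  0.864,  0.613]), 'ee_pos': array([ 459.355, -340.108,  130.839]), 'orientation': array([-3.105e+00, -4.690e-01,  2.000e-03]), 'ft_force': array([ 0.109, -1.462, -0.063])}
[[282.24656985 251.102704  ]
 [282.54642203 218.67486052]]
```

View pics/w2.png

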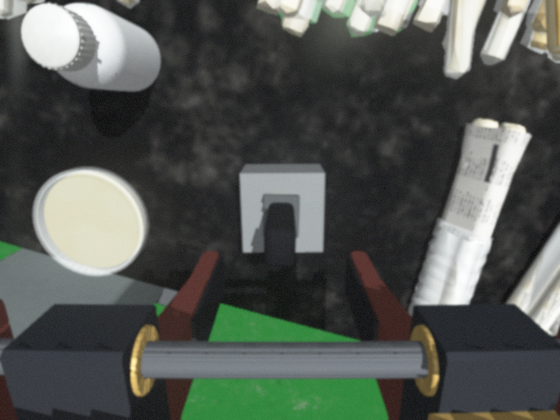

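The stand is square in the view, the handle centred at column ~281 between the fingers (205–365). Descend and grip.

>>> carry_out:
  targets:
    - [[0, 0, 0], [0, 0, -35], 50]
    - [[0, 0, 0], [0, 0, -65], 50]
    - [[0, 0, 0], [0, 0, -78.5], 50]
    - [[0, 0, 0], [0, 0, -78.5], 50]
    - [[0, 0, 0], [0, 0, -78.5], 30]
    - [[0, 0, 0], [0, 0, -78.5], 10]
    - [[0, 0, 0], [0, 0, -78.5], 10]
    - [[0, 0, 0], [0, 0, -78.5], 10]
    - [[0, 0, 0], [0, 0, -78.5], 10]
    - [[0, 0, 0], [0, 0, -78.5], 10]

```text
t: 4.02
ee_pos: [460.5, -340.2, 53.2]
orientation: [3.105, 0.474, 0.001]
ft_force: [-1.4, 1.1, 7.1]
width: 18.3
```

Run:
```python
from h import *
o=monitor.get_obs(); print({k:np.round(v,3) for k,v in o.items() if k in("t","ee_pos","orientation","qpos","ft_force","moment","width")})
```

```text
{'t': np.float64(4.017), 'qpos': array([-0.657,  0.59 ,  1.838,  0.   ,  0.712,  0.611]), 'ee_pos': array([ 460.52 , -340.155,   53.192]), 'orientation': array([3.105e+00, 4.740e-01, 1.000e-03]), 'ft_force': array([-1.371,  1.11 ,  7.098]), 'moment': array([0.242, 0.243, 0.026]), 'width': np.float64(18.259)}
```

>>> carry_out:
  targets:
    - [[0, 0, 0], [0, 0, 0], 10]
    - [[0, 0, 0], [0, 0, 0], 10]

```text
t: 4.18
ee_pos: [460.5, -340.2, 53.2]
orientation: [3.105, 0.474, 0.001]
ft_force: [-2.2, 0.8, 7.1]
width: 17.9
```

Run:
```python
from h import *
o=monitor.get_obs(); print({k:np.round(v,3) for k,v in o.items() if k in("t","ee_pos","orientation","qpos","ft_force","moment","width")})
```

```text
{'t': np.float64(4.183), 'qpos': array([-0.657,  0.59 ,  1.838,  0.   ,  0.712,  0.611]), 'ee_pos': array([ 460.516, -340.183,   53.2  ]), 'orientation': array([3.105e+00, 4.740e-01, 1.000e-03]), 'ft_force': array([-2.184,  0.813,  7.093]), 'moment': array([ 0.239,  0.269, -0.022]), 'width': np.float64(17.919)}
```

>>> carry_out:
  targets:
    - [[0, 0, 0], [0, 0, 10], 10]
    - [[0, 0, 0], [0, 0, 25], 10]
    - [[0, 0, 0], [0, 0, 50], 10]
    - [[0, 0, 0], [0, 0, 85], 10]
    - [[0, 0, 0], [0, 0, 120], 10]
    - [[0, 0, 0], [0, 0, 120], 10]
    - [[0, 0, 0], [0, 0, 120], 10]
    - [[0, 0, 0], [0, 0, 120], 10]

```text
t: 4.85
ee_pos: [459.8, -339.7, 172.3]
orientation: [3.106, 0.474, -0.0]
ft_force: [0.3, 0.4, -1.0]
width: 17.9
```

Run:
```python
from h import *
o=monitor.get_obs(); print({k:np.round(v,3) for k,v in o.items() if k in("t","ee_pos","orientation","qpos","ft_force","moment","width")})
save("wrist","w3")
save("side","s3")
for q in ["fork_grip","fork_tool"]:
  for c in("wrist","side"):
    r=place_of(q,c)[:1]
    print(q,[(round(a["confidence"],2),w2(c,a["point"]).round(1).tolist()) for a in r])
```

```text
{'t': np.float64(4.85), 'qpos': array([-0.657,  0.409,  1.788, -0.   ,  0.944,  0.611]), 'ee_pos': array([ 459.848, -339.716,  172.261]), 'orientation': array([ 3.106,  0.474, -0.   ]), 'ft_force': array([ 0.262,  0.389, -0.961]), 'moment': array([0.036, 0.04 , 0.042]), 'width': np.float64(17.946)}
fork_grip [(0.67, [460.8, -340.9, 179.7])]
fork_grip []
fork_tool [(0.59, [458.1, -337.9, 134.4])]
fork_tool [(0.53, [458.2, -338.9, 130.6])]
```

View pics/w3.png

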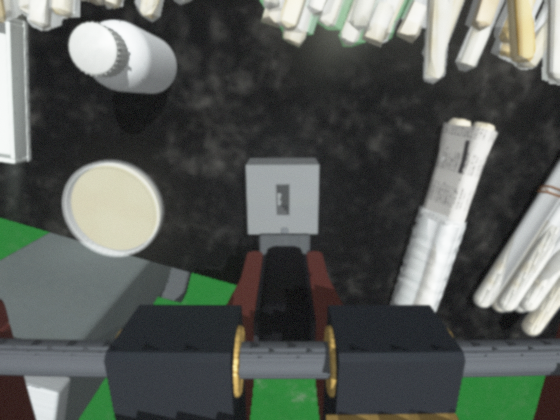

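>>> carry_out:
  targets:
    - [[0, 0, 0], [-2, 20, 15], 10]
    - [[0, 0, -4], [-5, 60, 30], 10]
    - [[0, 0, -8], [-8, 100, 50], 10]
    - [[0, 0, -11], [-11, 140, 50], 10]
    - [[0, 0, -14], [-14, 180, 50], 10]
    - [[0, 0, -17], [-17, 220, 50], 10]
    - [[0, 0, -20], [-20, 260, 50], 10]
    - [[0, 0, -23], [-23, 300, 50], 10]
    - [[0, 0, -25], [-26, 340, 50], 10]
    - [[0, 0, -27], [-29, 380, 50], 10]

```text
t: 5.98
ee_pos: [430.4, 41.8, 221.9]
orientation: [3.13, -0.267, -0.001]
ft_force: [0.8, 0.1, -0.8]
width: 17.6
```

>>> carry_out:
  targets:
    - [[0, 0, -1], [-3, 40, 0], 10]
    - [[0, 0, -3], [-7, 80, 0], 10]
    - [[0, 0, -4], [-10, 120, 0], 10]
    - [[0, 0, -5], [-13, 160, 0], 10]
    - [[0, 0, -6], [-16, 200, 0], 10]
    - [[0, 0, -6.3], [-18, 237, 0], 10]
    - [[0, 0, -6.3], [-18, 237, 0], 10]
    - [[0, 0, -6.3], [-18, 237, 0], 10]
    - [[0, 0, -6.3], [-18, 237, 0], 10]

```text
t: 6.73
ee_pos: [412.6, 276.6, 221.5]
orientation: [3.11, -0.434, -0.002]
ft_force: [0.3, -0.5, -0.8]
width: 17.9
```

Run:
```python
from h import *
o=monitor.get_obs(); print({k:np.round(v,3) for k,v in o.items() if k in("t","ee_pos","orientation","qpos","ft_force","moment","width")})
im=save("wrist","w4")
cv2.imwrite("pics/w4z.png",cv2.resize(im[20:220,160:420,::-1],None,fx=3,fy=3,interpolation=cv2.INTER_CUBIC))
for q in ["hinge_block","bar_bare","stop_barrel","link_eye","link_grip","link_pad"]:
    r=place_of(q,"wrist")[:2]
    print(q,[(round(a["confidence"],2),w2("wrist",a["point"]).round(1).tolist()) for a in r])
```

```text
{'t': np.float64(6.733), 'qpos': array([ 0.567,  0.237,  1.908, -0.   ,  0.998,  2.415]), 'ee_pos': array([412.565, 276.563, 221.502]), 'orientation': array([ 3.11e+00, -4.34e-01, -2.00e-03]), 'ft_force': array([ 0.325, -0.489, -0.796]), 'moment': array([0.   , 0.043, 0.006]), 'width': np.float64(17.906)}
hinge_block [(0.83, [489.8, 233.6, -0.1]), (0.19, [466.9, -2.9, 6.3])]
bar_bare [(0.6, [498.1, 261.1, 31.9])]
stop_barrel [(0.84, [505.0, 304.2, 32.3]), (0.54, [490.6, 235.6, 39.7])]
link_eye [(0.85, [492.5, 235.9, 37.5]), (0.22, [473.4, 473.5, 1.7])]
link_grip [(0.64, [450.0, 246.5, 34.6]), (0.22, [492.1, 234.7, 37.9])]
link_pad [(0.56, [427.2, 251.9, 33.0])]
```

View pics/w4.png

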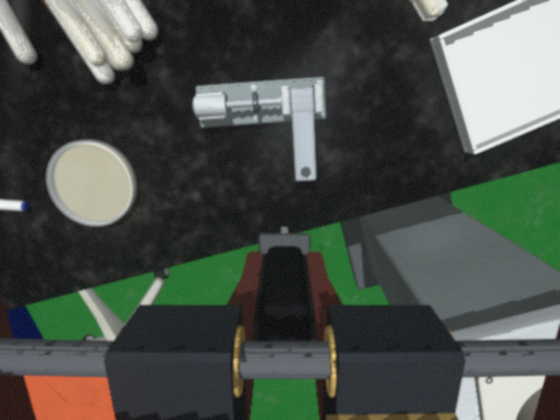

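View pics/w4z.png

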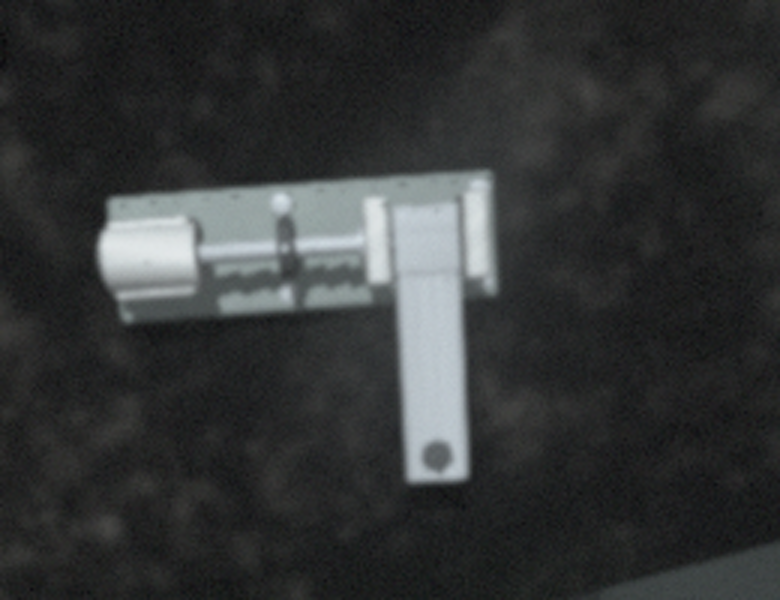

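Hinge clearly seen: bar from zoom (205,252) to (358,242), barrel left of (197,250), collar at zoom x≈287, lug at x≈366–390, arm down to (437,482).

Run:
```python
from h import *
z=lambda l:[(160+(a+.5)/3-.5,20+(b+.5)/3-.5) for a,b in l]
def ang(a,b): d=b-a; return np.degrees(np.arctan2(d[1],d[0])),np.linalg.norm(d)
B=px2plane("wrist",z([(358,242),(205,252),(287,247)]),32);print("bar",B.round(1),ang(B[0],B[1]))
A=px2plane("wrist",z([(397,275),(463,273),(469,480),(407,483)]),41);print("arm",A.round(1),ang(A[0],A[3]),ang(A[1],A[2]),ang(A[2],A[3]))
E=px2plane("wrist",z([(492,172),(108,198),(125,322),(497,297)]),12);print("base",E.round(1),[ang(E[i],E[(i+1)%4]) for i in range(4)])
L=px2plane("wrist",z([(366,198),(386,197),(392,282),(370,284)]),42);print("lug",L.round(1),[ang(L[i],L[(i+1)%4]) for i in range(4)])
yaw=np.radians(-19);
```

```text
bar [[494.8 257.6  32. ]
 [505.2 304.2  32. ]
 [499.5 279.2  32. ]] (np.float64(77.43157445866144), np.float64(47.68549844386657))
arm [[482.1 248.8  41. ]
 [477.2 229.3  41. ]
 [414.6 243.8  41. ]
 [419.2 263.2  41. ]] (np.float64(167.12712628903134), np.float64(64.59784582996637)) (np.float64(166.95039703235412), np.float64(64.21220985397643)) (np.float64(76.78221095494764), np.float64(19.893952627540777))
base [[504.  210.2  12. ]
 [531.  332.   12. ]
 [492.1 339.9  12. ]
 [465.5 218.4  12. ]] [(np.float64(77.52158827472263), np.float64(124.7373591894056)), (np.float64(168.4954566110265), np.float64(39.63133752184673)), (np.float64(-102.36843293005957), np.float64(124.39644607866045)), (np.float64(-11.994814062214173), np.float64(39.38823796293984))]
lug [[506.1 251.7  42. ]
 [504.8 245.9  42. ]
 [480.6 250.9  42. ]
 [481.9 257.4  42. ]] [(np.float64(-103.32372807958699), np.float64(5.9695327497675015)), (np.float64(168.3554488315379), np.float64(24.67918368806597)), (np.float64(78.99345680397542), np.float64(6.716519538807561)), (np.float64(-13.365818368103126), np.float64(24.940151415912688))]
```

Block yaw ≈ -12.5°, origin ≈ (490,237.3). Lengths check out: the arm is 20 mm wide, the barrel face is near y=69, the base is 40 wide, and bar and arm axes agree. Moving above the bare bar at block y=29.

>>> carry_out:
  targets:
    - [[0, 0, 1], [30, -4, -20], 10]
    - [[0, 0, 2.5], [65, -8, -45], 10]
    - [[0, 0, 3.4], [83.4, -11.2, -75], 10]
    - [[0, 0, 3.4], [83.4, -11.2, -105], 10]
    - [[0, 0, 3.4], [83.4, -11.2, -112], 10]
    - [[0, 0, 3.4], [83.4, -11.2, -112], 10]
    - [[0, 0, 3.4], [83.4, -11.2, -112], 10]

```text
t: 7.67
ee_pos: [496.3, 265.7, 110.7]
orientation: [3.122, -0.343, -0.001]
ft_force: [0.9, 0.7, -0.7]
width: 17.9
```

Run:
```python
from h import *
o=monitor.get_obs(); print({k:np.round(v,3) for k,v in o.items() if k in("t","ee_pos","orientation","qpos","ft_force","moment","width")})
im=save("wrist","w5")
im=save("side","s5"); cv2.imwrite("pics/s5z.png",cv2.resize(im[110:230,210:370,::-1],None,fx=5,fy=5,interpolation=cv2.INTER_CUBIC))
```

```text
{'t': np.float64(7.667), 'qpos': array([0.47 , 0.488, 1.84 , 0.   , 0.814, 2.26 ]), 'ee_pos': array([496.298, 265.747, 110.688]), 'orientation': array([ 3.122e+00, -3.430e-01, -1.000e-03]), 'ft_force': array([ 0.851,  0.731, -0.661]), 'moment': array([ 0.051,  0.031, -0.022]), 'width': np.float64(17.926)}
```

View pics/w5.png

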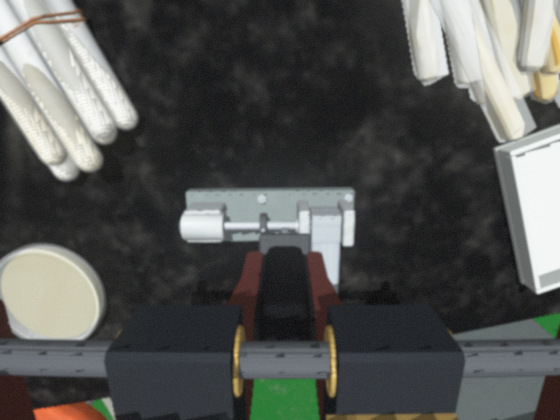

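View pics/s5z.png

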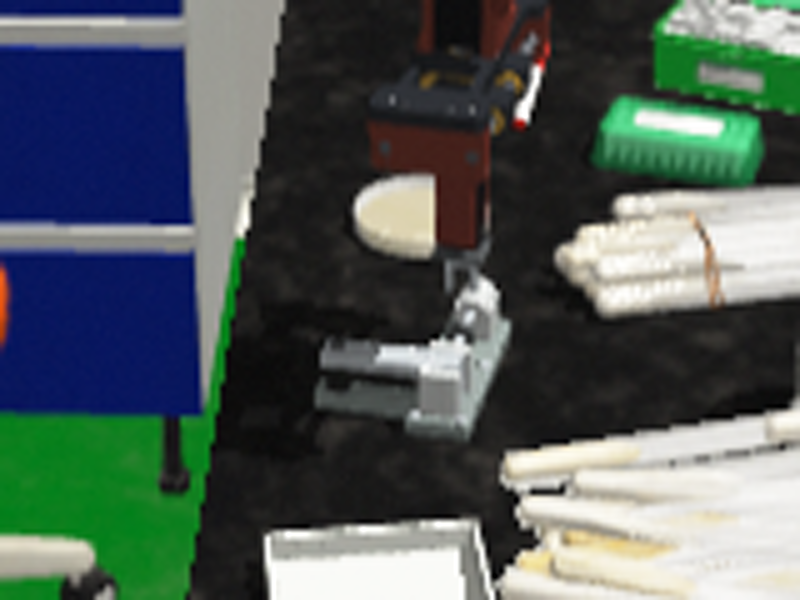

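Run:
```python
import cv2
im=cv2.imread("pics/w5.png"); cv2.imwrite("pics/w5z.png",cv2.resize(im[175:300,170:370],None,fx=4,fy=4,interpolation=cv2.INTER_CUBIC))
```

```text
(no output)
```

View pics/w5z.png

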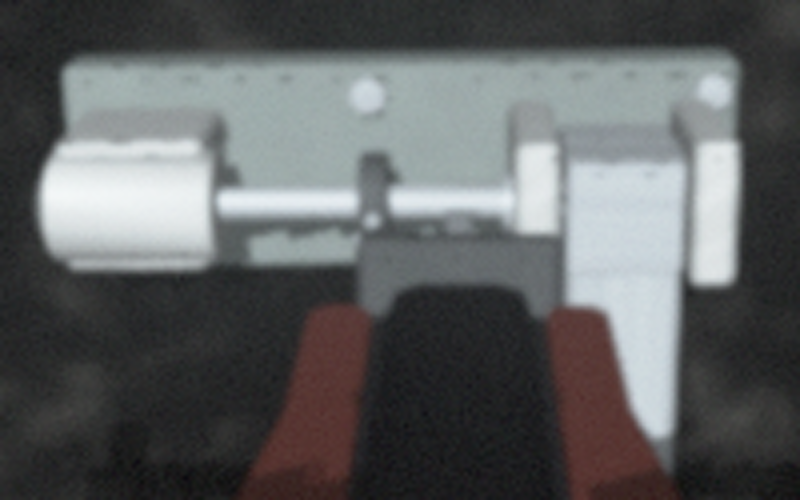

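Bar zoom (218,203)–(515,202), collar at x≈360–388, flange front edge (358–563, 235).

Run:
```python
from h import *
m=vision.camera_model("wrist")
z=lambda l:[(170+(a+.5)/4-.5,175+(b+.5)/4-.5) for a,b in l]
B=px2plane("wrist",z([(515,202),(218,203),(390,203),(360,203)]),32,m)
o=monitor.get_obs(); tcp=o["ee_pos"]; R=cv2.Rodrigues(np.array(o["orientation"]))[0]
d=B[1]-B[0]; print(B.round(1), np.degrees(np.arctan2(d[1],d[0])), "toolx",R[:,0].round(3),R[:,2].round(4))
gz=tcp[2]+11.8
F=px2plane("wrist",z([(358,236),(563,235),(358,318)]),gz-20,m); F2=px2plane("wrist",z([(358,235),(563,235)]),gz-25,m)
for P in(B,F,F2):
    print(((P-tcp)@R)[:,:2].round(2))
```

```text
[[493.4 257.   32. ]
 [504.6 308.1  32. ]
 [498.  278.5  32. ]
 [499.2 283.6  32. ]] 77.68514227973705 toolx [ 0.976 -0.217  0.002] [ 0.0024  0.0012 -1.    ]
[[ -1.78  10.21]
 [ -1.98 -42.09]
 [ -1.97 -11.78]
 [ -1.97 -17.06]]
[[ 18.05 -12.29]
 [ 18.18  13.26]
 [  7.   -12.52]]
[[ 16.36 -12.65]
 [ 16.36  13.65]]
```

>>> carry_out:
  targets:
    - [[0, 0, 0], [-1.7, 0.4, -10], 10]
    - [[0, 0, 0], [-1.7, 0.4, -20], 10]
    - [[0, 0, 0], [-1.7, 0.4, -26], 10]
    - [[0, 0, 0], [-1.7, 0.4, -26], 10]
    - [[0, 0, 0], [-1.7, 0.4, -26], 10]

```text
t: 8.18
ee_pos: [494.4, 266.1, 83.6]
orientation: [3.122, -0.343, -0.002]
ft_force: [1.6, 0.5, -0.6]
width: 17.9
```

Run:
```python
from h import *
o=monitor.get_obs(); print({k:np.round(v,3) for k,v in o.items() if k in("t","ee_pos","orientation","ft_force","moment","width")})
im=save("wrist","w6"); cv2.imwrite("pics/w6z.png",cv2.resize(im[175:300,170:370,::-1],None,fx=4,fy=4,interpolation=cv2.INTER_CUBIC))
im=save("side","s6"); cv2.imwrite("pics/s6z.png",cv2.resize(im[140:210,250:350,::-1],None,fx=8,fy=8,interpolation=cv2.INTER_CUBIC))
```

```text
{'t': np.float64(8.183), 'ee_pos': array([494.389, 266.132,  83.62 ]), 'orientation': array([ 3.122e+00, -3.430e-01, -2.000e-03]), 'ft_force': array([ 1.627,  0.51 , -0.619]), 'moment': array([ 0.087,  0.034, -0.086]), 'width': np.float64(17.9)}
```

View pics/w6z.png

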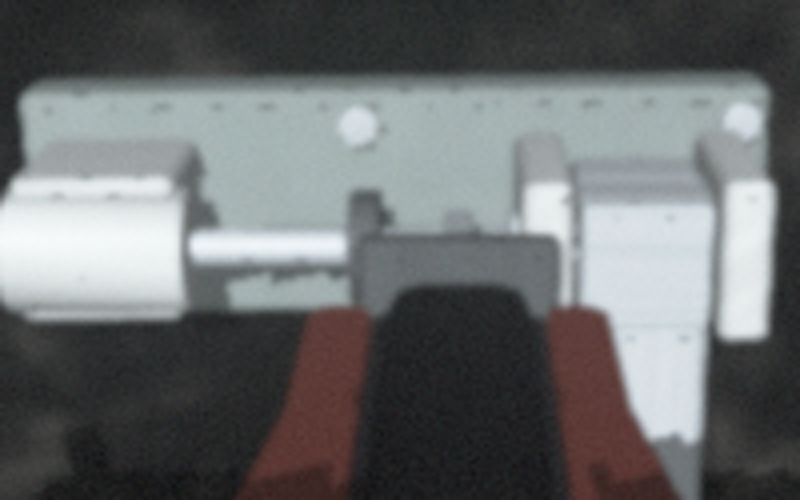

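View pics/s6z.png

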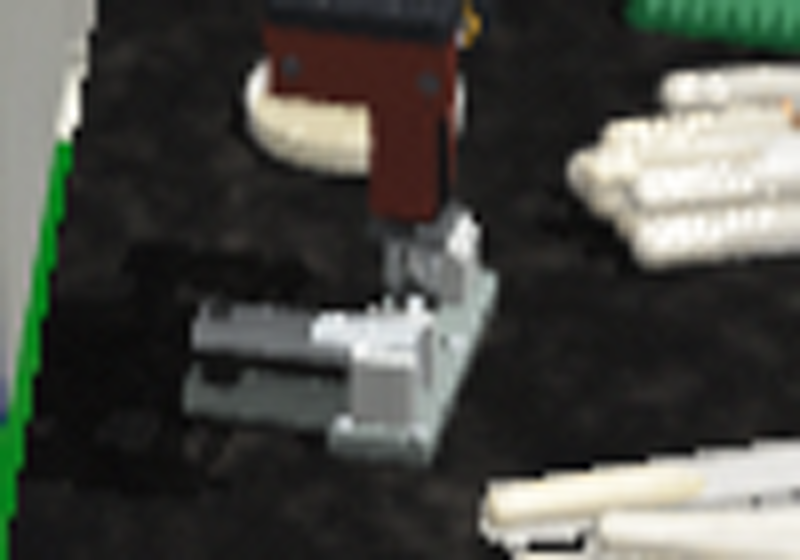

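Run:
```python
from h import *
m=vision.camera_model("wrist")
z=lambda l:[(170+(a+.5)/4-.5,175+(b+.5)/4-.5) for a,b in l]
o=monitor.get_obs(); tcp=o["ee_pos"]; R=cv2.Rodrigues(np.array(o["orientation"]))[0]
gz=tcp[2]+11.8
for n,uv,h in(("bar",[(190,246),(345,246)],32),("bar top/bot edges",[(270,230),(270,263)],32),("tip",[(443,210),(470,210)],gz-51),("flange",[(358,236),(560,236)],gz-25),("collar near,top edge",[(381,192),(348,192)],32),("lug",[(522,182),(528,182)],42)):
    P=px2plane("wrist",z(uv),h,m); print(n,((P-tcp)@R)[:,:2].round(2))
```

```text
bar [[  0.36 -41.98]
 [  0.37 -17.58]]
bar top/bot edges [[  3.04 -29.28]
 [ -2.49 -29.49]]
tip [[10.82 -2.02]
 [10.81  1.94]]
flange [[ 16.26 -12.65]
 [ 16.24  13.26]]
collar near,top edge [[  9.3  -11.78]
 [  9.3  -16.91]]
lug [[14.15  9.64]
 [14.15 10.53]]
```

Fork centre (0.3–0.8) and bar axis (0.3) align in the tool frame; the collar's near face is about 10 mm beyond the blade. Descending in stages.

>>> carry_out:
  targets:
    - [[0, 0, 0], [0, 0, -5], 10]
    - [[0, 0, 0], [0, 0, -8], 10]
    - [[0, 0, 0], [0, 0, -11], 10]
    - [[0, 0, 0], [0, 0, -13], 10]
    - [[0, 0, 0], [0, 0, -13], 10]

```text
t: 8.7
ee_pos: [494.5, 266.1, 70.6]
orientation: [3.122, -0.343, -0.001]
ft_force: [0.1, 0.6, -0.8]
width: 18.1
```

>>> carry_out:
  targets:
    - [[0, 0, 0], [0, 0, -3], 10]
    - [[0, 0, 0], [0, 0, -6], 10]
    - [[0, 0, 0], [0, 0, -8], 10]
    - [[0, 0, 0], [0, 0, -9.5], 10]
    - [[0, 0, 0], [0, 0, -9.5], 10]
    - [[0, 0, 0], [0, 0, -9.5], 10]

```text
t: 9.2
ee_pos: [494.8, 266.2, 61.6]
orientation: [3.123, -0.343, -0.0]
ft_force: [-1.0, 1.1, -0.8]
width: 17.9
```

Run:
```python
from h import *
o=monitor.get_obs(); print({k:np.round(v,3) for k,v in o.items() if k in("t","ee_pos","orientation","ft_force","moment","width")})
```

```text
{'t': np.float64(9.2), 'ee_pos': array([494.803, 266.225,  61.582]), 'orientation': array([ 3.123, -0.343, -0.   ]), 'ft_force': array([-1.022,  1.079, -0.757]), 'moment': array([ 0.071,  0.057, -0.038]), 'width': np.float64(17.858)}
```

>>> carry_out:
  targets:
    - [[0, 0, 0], [0.43, 1.95, 0], 10]
    - [[0, 0, 0], [0.87, 3.9, 0], 10]
    - [[0, 0, 0], [1.3, 5.85, 0], 10]
    - [[0, 0, 0], [1.5, 6.83, 0], 10]
    - [[0, 0, 0], [1.5, 6.83, 0], 10]
    - [[0, 0, 0], [1.5, 6.83, 0], 10]

```text
t: 9.7
ee_pos: [496.4, 273.2, 61.7]
orientation: [-3.123, 0.343, -0.0]
ft_force: [0.7, -0.1, -1.5]
width: 18.1
```

>>> carry_out:
  targets:
    - [[0, 0, 0], [0.1, 0.49, 0], 10]
    - [[0, 0, 0], [0.22, 0.98, 0], 10]
    - [[0, 0, 0], [0.22, 0.98, 0], 10]

```text
t: 9.95
ee_pos: [496.6, 274.1, 61.7]
orientation: [-3.123, 0.343, -0.0]
ft_force: [0.8, -0.7, -0.9]
width: 18.1
```

>>> carry_out:
  targets:
    - [[0, 0, 0], [0.1, 0.49, 0], 10]
    - [[0, 0, 0], [0.22, 0.98, 0], 10]
    - [[0, 0, 0], [0.22, 0.98, 0], 10]

```text
t: 10.2
ee_pos: [496.9, 275.1, 61.7]
orientation: [-3.123, 0.343, -0.0]
ft_force: [0.6, -0.8, -0.2]
width: 17.8
```

>>> carry_out:
  targets:
    - [[0, 0, 0], [0.1, 0.49, 0], 10]
    - [[0, 0, 0], [0.22, 0.98, 0], 10]
    - [[0, 0, 0], [0.22, 0.98, 0], 10]

```text
t: 10.45
ee_pos: [496.9, 275.8, 61.6]
orientation: [3.122, -0.343, -0.0]
ft_force: [0.4, -1.7, -0.4]
width: 17.9
```

>>> carry_out:
  targets:
    - [[0, 0, 0], [0.1, 0.49, 0], 10]
    - [[0, 0, 0], [0.22, 0.98, 0], 10]
    - [[0, 0, 0], [0.22, 0.98, 0], 10]

```text
t: 10.7
ee_pos: [497.1, 276.6, 61.6]
orientation: [3.122, -0.343, -0.001]
ft_force: [-0.4, -3.2, -1.2]
width: 17.6
```

>>> carry_out:
  targets:
    - [[0, 0, 0], [0.1, 0.49, 0], 10]
    - [[0, 0, 0], [0.22, 0.98, 0], 10]
    - [[0, 0, 0], [0.22, 0.98, 0], 10]

```text
t: 10.95
ee_pos: [497.3, 277.8, 61.6]
orientation: [3.122, -0.343, -0.001]
ft_force: [0.4, -5.1, -0.3]
width: 17.9
```

>>> carry_out:
  targets:
    - [[0, 0, 0], [0.1, 0.49, 0], 10]
    - [[0, 0, 0], [0.22, 0.98, 0], 10]
    - [[0, 0, 0], [0.22, 0.98, 0], 10]

```text
t: 11.2
ee_pos: [497.5, 278.9, 61.6]
orientation: [3.123, -0.343, -0.0]
ft_force: [0.7, -4.5, -1.2]
width: 18.1
```

Run:
```python
from h import *
o=monitor.get_obs(); print({k:np.round(v,3) for k,v in o.items() if k in("t","ee_pos","orientation","ft_force","moment","width")})
im=save("wrist","w7"); cv2.imwrite("pics/w7z.png",cv2.resize(im[175:325,150:350,::-1],None,fx=4,fy=4,interpolation=cv2.INTER_CUBIC))
```

```text
{'t': np.float64(11.2), 'ee_pos': array([497.527, 278.907,  61.578]), 'orientation': array([ 3.123, -0.343, -0.   ]), 'ft_force': array([ 0.744, -4.494, -1.237]), 'moment': array([-0.955,  0.064,  0.042]), 'width': np.float64(18.107)}
```

View pics/w7z.png

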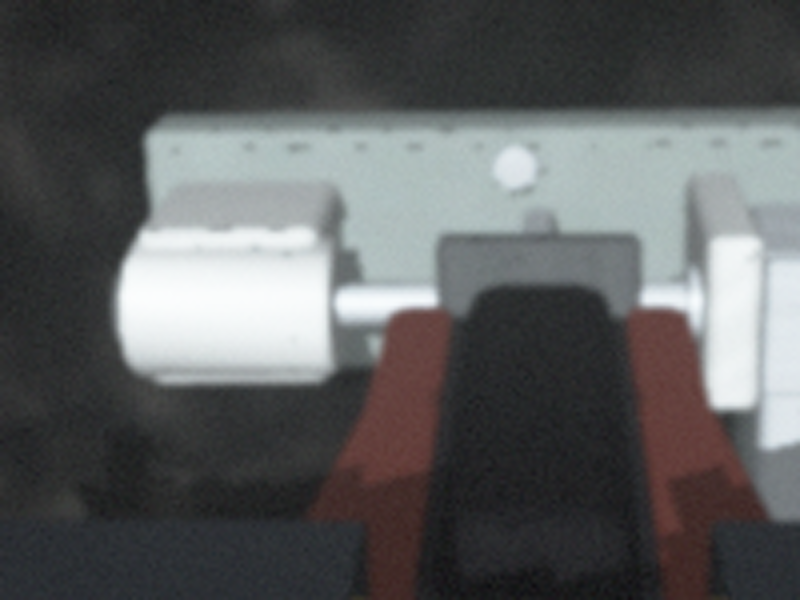

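>>> carry_out:
  targets:
    - [[0, 0, 0], [0.1, 0.49, 0], 10]
    - [[0, 0, 0], [0.22, 0.98, 0], 10]
    - [[0, 0, 0], [0.22, 0.98, 0], 10]

```text
t: 11.5
ee_pos: [497.8, 279.9, 61.6]
orientation: [3.123, -0.343, -0.0]
ft_force: [-1.0, -5.8, -1.0]
width: 17.9
```

>>> carry_out:
  targets:
    - [[0, 0, 0], [0.1, 0.49, 0], 10]
    - [[0, 0, 0], [0.22, 0.98, 0], 10]
    - [[0, 0, 0], [0.22, 0.98, 0], 10]

```text
t: 11.75
ee_pos: [498.0, 280.9, 61.6]
orientation: [3.123, -0.343, -0.0]
ft_force: [-0.2, -4.9, -0.6]
width: 18.0
```

>>> carry_out:
  targets:
    - [[0, 0, 0], [0.1, 0.49, 0], 10]
    - [[0, 0, 0], [0.22, 0.98, 0], 10]
    - [[0, 0, 0], [0.22, 0.98, 0], 10]

```text
t: 12.0
ee_pos: [498.2, 281.8, 61.6]
orientation: [3.122, -0.343, -0.001]
ft_force: [0.3, -5.2, -2.2]
width: 17.9
```

Run:
```python
from h import *
o=monitor.get_obs(); print({k:np.round(v,3) for k,v in o.items() if k in("t","ee_pos","orientation","ft_force","moment","width")})
im=save("wrist","w8"); cv2.imwrite("pics/w8z.png",cv2.resize(im[175:325,200:400,::-1],None,fx=4,fy=4,interpolation=cv2.INTER_CUBIC))
```

```text
{'t': np.float64(12.0), 'ee_pos': array([498.156, 281.812,  61.567]), 'orientation': array([ 3.122e+00, -3.430e-01, -1.000e-03]), 'ft_force': array([ 0.285, -5.156, -2.223]), 'moment': array([-1.009,  0.14 , -0.007]), 'width': np.float64(17.933)}
```

View pics/w8z.png

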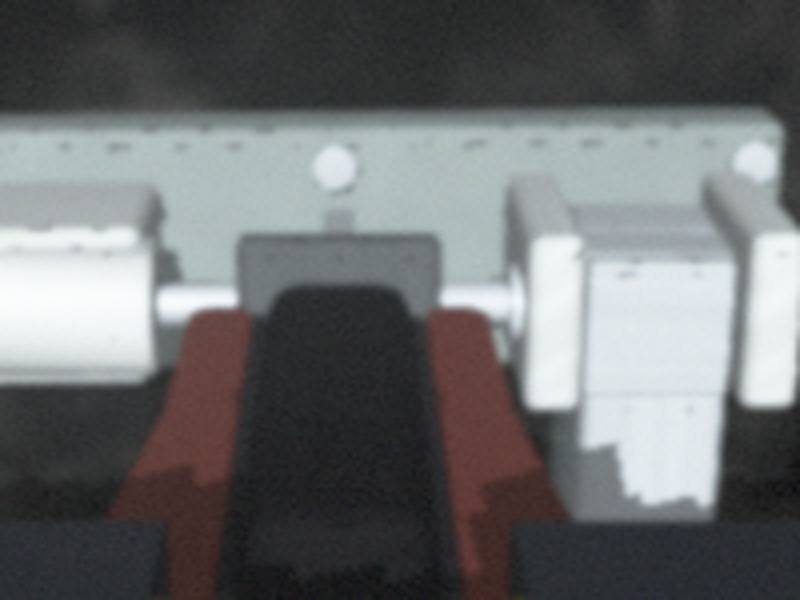

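>>> carry_out:
  targets:
    - [[0, 0, 0], [0.1, 0.49, 0], 10]
    - [[0, 0, 0], [0.22, 0.98, 0], 10]
    - [[0, 0, 0], [0.22, 0.98, 0], 10]

```text
t: 12.3
ee_pos: [498.4, 282.7, 61.6]
orientation: [3.122, -0.343, -0.001]
ft_force: [0.2, -5.7, -0.5]
width: 18.0
```

>>> carry_out:
  targets:
    - [[0, 0, 0], [0.06, 0.25, 0], 10]
    - [[0, 0, 0], [0.11, 0.5, 0], 10]
    - [[0, 0, 0], [0.11, 0.5, 0], 10]

```text
t: 12.55
ee_pos: [498.5, 283.1, 61.6]
orientation: [3.122, -0.343, -0.001]
ft_force: [-0.5, -5.6, -0.9]
width: 18.0
```

```bash
cat > look.py <<'E'
from h import *
import sys
o=monitor.get_obs(); print({k:np.round(v,3) for k,v in o.items() if k in("t","ee_pos","ft_force","moment","width")})
im=save("wrist","w"+sys.argv[1]); cv2.imwrite("pics/w%sz.png"%sys.argv[1],cv2.resize(im[175:325,200:400,::-1],None,fx=4,fy=4,interpolation=cv2.INTER_CUBIC))
E
python3 look.py 9
```

```text
{'t': np.float64(12.55), 'ee_pos': array([498.487, 283.141,  61.579]), 'ft_force': array([-0.49 , -5.593, -0.946]), 'moment': array([-1.19 ,  0.099,  0.068]), 'width': np.float64(18.007)}
```

View pics/w9z.png

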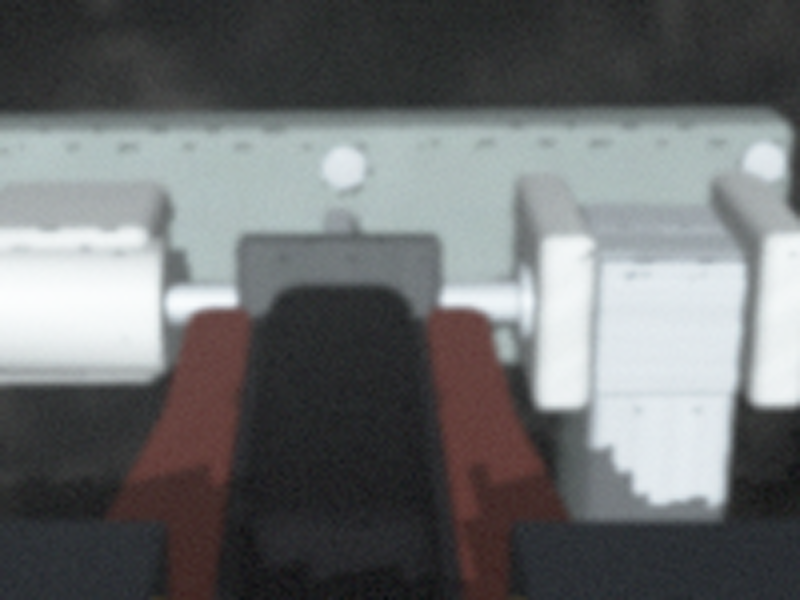

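Knuckle still level with the lugs. Continue in half-millimetre steps.

>>> carry_out:
  targets:
    - [[0, 0, 0], [0.06, 0.25, 0], 10]
    - [[0, 0, 0], [0.11, 0.5, 0], 10]
    - [[0, 0, 0], [0.11, 0.5, 0], 10]

```text
t: 12.85
ee_pos: [498.6, 283.6, 61.6]
orientation: [3.122, -0.343, -0.001]
ft_force: [0.1, -6.4, -0.4]
width: 17.8
```

>>> carry_out:
  targets:
    - [[0, 0, 0], [0.06, 0.25, 0], 10]
    - [[0, 0, 0], [0.11, 0.5, 0], 10]
    - [[0, 0, 0], [0.11, 0.5, 0], 10]

```text
t: 13.1
ee_pos: [498.6, 284.1, 61.6]
orientation: [3.122, -0.343, -0.001]
ft_force: [-0.4, -5.9, -1.2]
width: 18.3
```

```bash
python3 look.py 10
```

```text
{'t': np.float64(13.1), 'ee_pos': array([498.642, 284.132,  61.578]), 'ft_force': array([-0.414, -5.938, -1.156]), 'moment': array([-1.148,  0.077,  0.009]), 'width': np.float64(18.264)}
```

View pics/w10z.png

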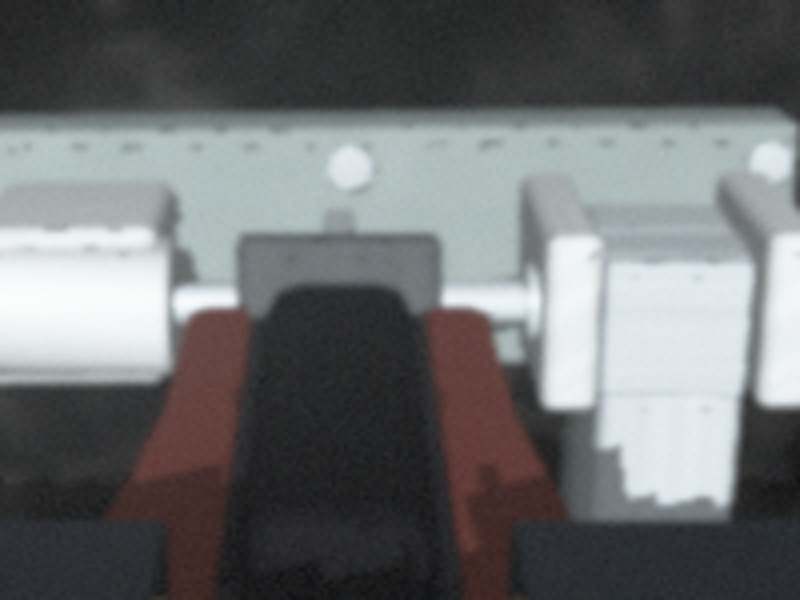

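>>> carry_out:
  targets:
    - [[0, 0, 0], [0.06, 0.25, 0], 10]
    - [[0, 0, 0], [0.11, 0.5, 0], 10]
    - [[0, 0, 0], [0.11, 0.5, 0], 10]
    - [[0, 0, 0], [0.11, 0.5, 0], 10]

```text
t: 13.48
ee_pos: [498.8, 284.6, 61.6]
orientation: [3.122, -0.343, -0.001]
ft_force: [0.3, -5.3, -0.9]
width: 17.9
```

```bash
python3 look.py 11
```

```text
{'t': np.float64(13.483), 'ee_pos': array([498.766, 284.563,  61.579]), 'ft_force': array([ 0.324, -5.295, -0.88 ]), 'moment': array([-1.166,  0.082,  0.062]), 'width': np.float64(17.905)}
```

View pics/w11z.png

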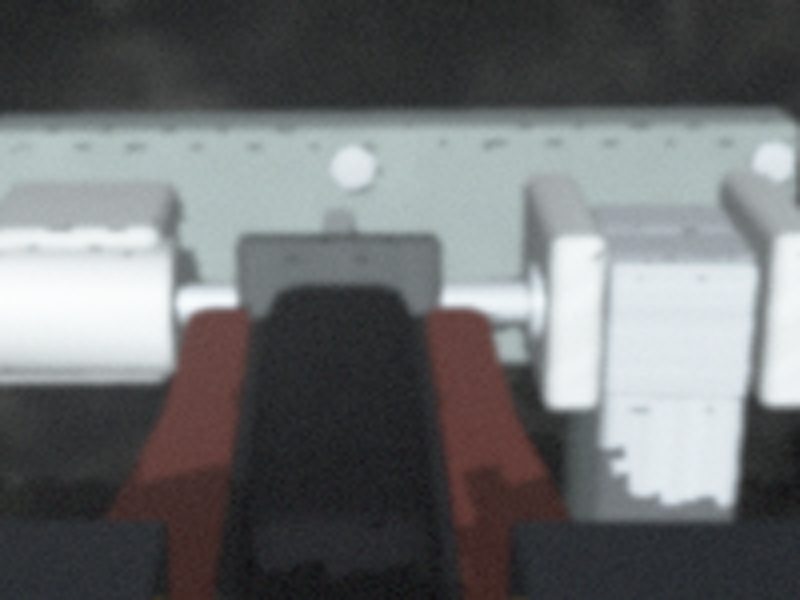

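>>> carry_out:
  targets:
    - [[0, 0, 0], [0.05, 0.2, 0], 10]
    - [[0, 0, 0], [0.09, 0.4, 0], 10]
    - [[0, 0, 0], [0.09, 0.4, 0], 10]
    - [[0, 0, 0], [0.09, 0.4, 0], 10]

```text
t: 13.87
ee_pos: [498.8, 285.0, 61.6]
orientation: [3.122, -0.343, -0.001]
ft_force: [-0.3, -5.7, -1.8]
width: 17.9
```

```bash
python3 look.py 12
```

```text
{'t': np.float64(13.867), 'ee_pos': array([498.849, 285.048,  61.558]), 'ft_force': array([-0.283, -5.707, -1.762]), 'moment': array([-1.11 ,  0.1  , -0.003]), 'width': np.float64(17.891)}
```

View pics/w12z.png

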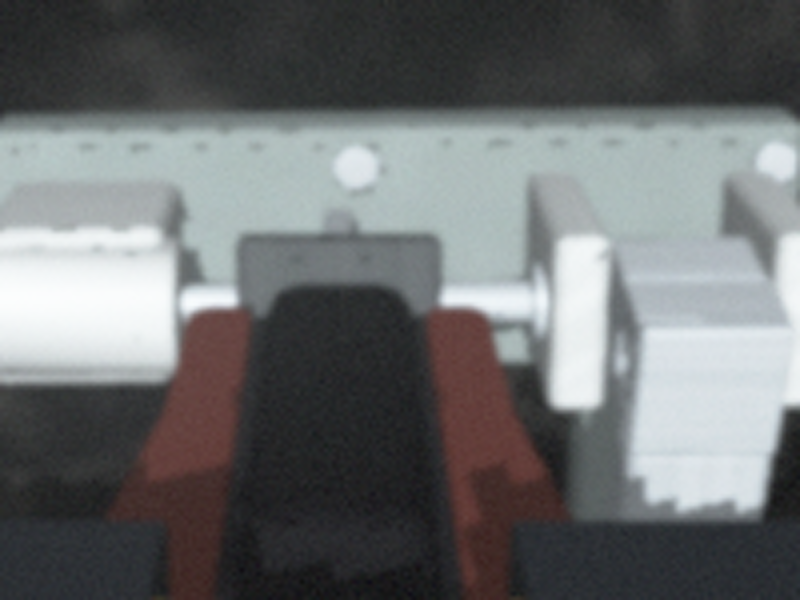

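The arm popped up: the knuckle now stands well above the lugs, with its eye visible at zoom (620,350). Ease back, then lift clear.

>>> carry_out:
  targets:
    - [[0, 0, 0], [-0.2, -1, 0], 10]
    - [[0, 0, 0], [-0.5, -2.2, 0], 10]
    - [[0, 0, 0], [-0.8, -3.5, 0], 10]
    - [[0, 0, 0], [-1.2, -5.5, 0], 10]
    - [[0, 0, 0], [-1.7, -7.8, 0], 10]
    - [[0, 0, 0], [-2.2, -10, 0], 10]
    - [[0, 0, 0], [-2.6, -12, 0], 10]
    - [[0, 0, 0], [-2.6, -12, 0], 10]
    - [[0, 0, 0], [-2.6, -12, 0], 10]

```text
t: 14.67
ee_pos: [496.5, 273.2, 61.7]
orientation: [-3.123, 0.344, -0.0]
ft_force: [0.4, 0.6, -0.6]
width: 17.8
```

```bash
python3 look.py 13
```

```text
{'t': np.float64(14.667), 'ee_pos': array([496.52 , 273.219,  61.724]), 'ft_force': array([ 0.399,  0.553, -0.552]), 'moment': array([ 0.031, -0.019, -0.049]), 'width': np.float64(17.847)}
```

View pics/w13z.png

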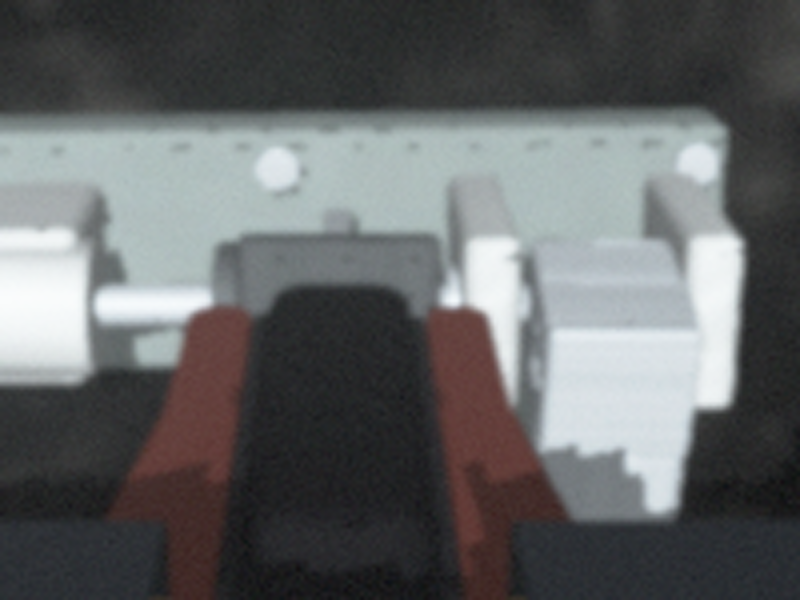

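>>> carry_out:
  targets:
    - [[0, 0, 0], [0, 0, 10], 10]
    - [[0, 0, 0], [0, 0, 30], 10]
    - [[0, 0, 0], [0, 0, 60], 10]
    - [[0, 0, 2], [-1, -15, 95], 10]
    - [[0, 0, 4], [-3, -50, 120], 10]
    - [[0, 0, 6], [-5, -90, 120], 10]
    - [[0, 0, 8], [-7, -130, 120], 10]
    - [[0, 0, 10], [-10, -170, 120], 10]
    - [[0, 0, 12], [-12, -210, 120], 10]
    - [[0, 0, 14], [-15, -250, 120], 10]

```text
t: 15.55
ee_pos: [481.3, 21.6, 182.7]
orientation: [-3.141, -0.043, -0.002]
ft_force: [1.1, -0.2, -0.6]
width: 17.9
```

>>> carry_out:
  targets:
    - [[0, 0, 3], [-2, -40, 0], 10]
    - [[0, 0, 5], [-4, -80, 0], 10]
    - [[0, 0, 7], [-7, -120, 0], 10]
    - [[0, 0, 9], [-9, -160, 0], 10]
    - [[0, 0, 11], [-12, -200, 0], 10]
    - [[0, 0, 13], [-14, -240, 0], 10]
    - [[0, 0, 15], [-17, -280, 0], 10]
    - [[0, 0, 15.9], [-19, -320, 0], 10]
    - [[0, 0, 15.9], [-21, -350, 0], 10]
    - [[0, 0, 15.9], [-21.3, -363.2, 0], 10]

```text
t: 16.38
ee_pos: [460.0, -343.7, 182.6]
orientation: [3.104, 0.47, 0.002]
ft_force: [-0.0, 0.1, -0.9]
width: 17.8
```

>>> carry_out:
  targets:
    - [[0, 0, 0], [0, 0, -25], 10]
    - [[0, 0, 0], [0, 0, -50], 10]
    - [[0, 0, 0], [0, 0, -80], 10]
    - [[0, 0, 0], [0, 0, -80], 10]
    - [[0, 0, 0], [0, 0, -80], 10]

```text
t: 16.8
ee_pos: [459.4, -338.6, 101.1]
orientation: [-3.103, -0.474, 0.004]
ft_force: [0.4, 0.0, -0.9]
width: 17.7
```

Run:
```python
from h import *
o=monitor.get_obs(); print({k:np.round(v,3) for k,v in o.items() if k in("t","ee_pos","orientation","ft_force","moment","width")})
im=save("wrist","w14"); cv2.imwrite("pics/w14z.png",cv2.resize(im[150:300,190:390,::-1],None,fx=4,fy=4,interpolation=cv2.INTER_CUBIC))
```

```text
{'t': np.float64(16.8), 'ee_pos': array([ 459.436, -338.639,  101.062]), 'orientation': array([-3.103, -0.474,  0.004]), 'ft_force': array([ 0.391,  0.029, -0.892]), 'moment': array([ 0.005, -0.012, -0.028]), 'width': np.float64(17.745)}
```

View pics/w14z.png

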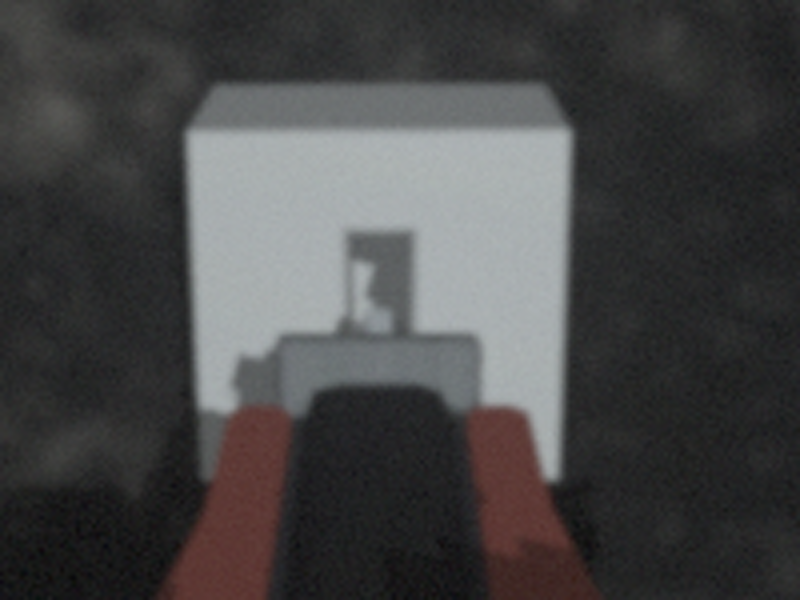

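Run:
```python
from h import *
m=vision.camera_model("wrist"); o=monitor.get_obs(); tcp=o["ee_pos"]; R=cv2.Rodrigues(np.array(o["orientation"]))[0]
print(o["t"],tcp)
z=lambda l:[(190+(a+.5)/4-.5,150+(b+.5)/4-.5) for a,b in l]
gz=tcp[2]+11.8
for n,uv,h in(("slot",[(346,231),(413,231)],40),("stand",[(185,128),(573,128)],40),("tip",[(363,307),(392,307)],gz-51),("flange bottom",[(282,336),(481,336)],gz-25)):
    P=px2plane("wrist",z(uv),h,m); print(n,((P-tcp)@R)[:,:2].round(2))
```

```text
16.85 [ 460.49819618 -339.47919356  102.42060415]
slot [[15.99 -4.51]
 [15.98  6.26]]
stand [[ 32.88 -29.76]
 [ 32.84  31.36]]
tip [[11.04 -1.58]
 [11.04  2.66]]
flange bottom [[ 16.02 -11.72]
 [ 16.    13.82]]
```

>>> carry_out:
  targets:
    - [[0, 0, 0], [0, 0, 0], 10]
    - [[0, 0, 0], [0, 0, 0], 10]

```text
t: 17.02
ee_pos: [461.4, -340.4, 103.7]
orientation: [3.103, 0.474, 0.003]
ft_force: [0.2, -0.4, -0.6]
width: 18.1
```

Run:
```python
from h import *
o=monitor.get_obs(); print({k:np.round(v,3) for k,v in o.items() if k in("t","ee_pos","orientation","ft_force","moment","width")})
im=save("wrist","w15"); cv2.imwrite("pics/w15z.png",cv2.resize(im[150:300,190:390,::-1],None,fx=4,fy=4,interpolation=cv2.INTER_CUBIC))
```

```text
{'t': np.float64(17.017), 'ee_pos': array([ 461.372, -340.422,  103.672]), 'orientation': array([3.103e+00, 4.740e-01, 3.000e-03]), 'ft_force': array([ 0.248, -0.448, -0.612]), 'moment': array([ 0.026,  0.001, -0.044]), 'width': np.float64(18.103)}
```

View pics/w15z.png

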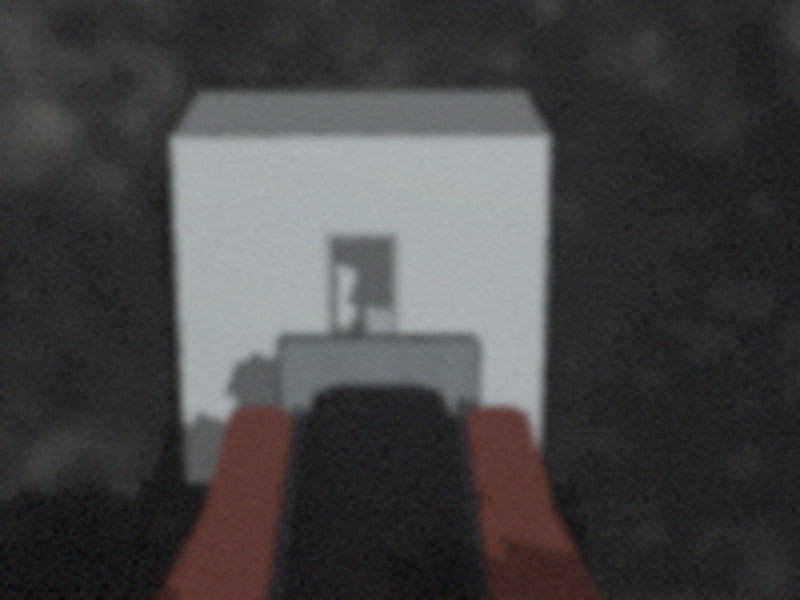

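>>> carry_out:
  targets:
    - [[0, 0, 0], [0, 0, 0], 10]
    - [[0, 0, 0], [0, 0, 0], 10]
    - [[0, 0, 0], [0, 0, 0], 10]
    - [[0, 0, 0], [0, 0, 0], 10]
    - [[0, 0, 0], [0, 0, 0], 10]

```text
t: 17.48
ee_pos: [460.2, -339.9, 101.7]
orientation: [3.106, 0.474, 0.0]
ft_force: [-0.1, 0.5, -1.1]
width: 17.9
```

Run:
```python
from h import *
o=monitor.get_obs(); print({k:np.round(v,3) for k,v in o.items() if k in("t","ee_pos","orientation","ft_force","moment","width")})
print(vision.camera_model("wrist")["tvec"])
im=save("wrist","w16"); cv2.imwrite("pics/w16z.png",cv2.resize(im[150:300,190:390,::-1],None,fx=4,fy=4,interpolation=cv2.INTER_CUBIC))
print(monitor.get_obs()["ee_pos"])
```

```text
{'t': np.float64(17.483), 'ee_pos': array([ 460.159, -339.949,  101.743]), 'orientation': array([3.106, 0.474, 0.   ]), 'ft_force': array([-0.111,  0.532, -1.069]), 'moment': array([0.034, 0.043, 0.022]), 'width': np.float64(17.919)}
[-462.23507654  324.29496899  372.84282748]
[ 460.13227348 -339.9387307   101.6799701 ]
```

View pics/w16z.png

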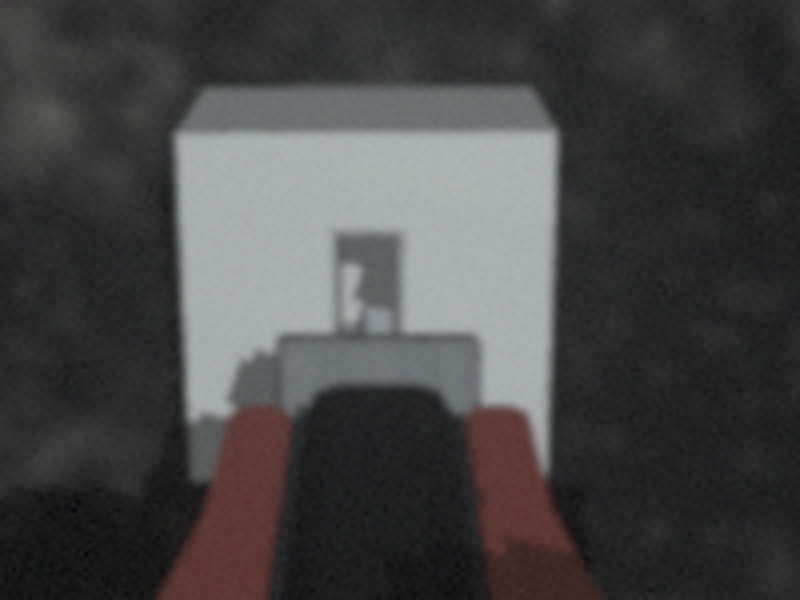

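Slot seen at zoom x 335–401 (top 231); prong tip (366–392, 307); flange front edge (282–481, 336).

Run:
```python
from h import *
m=vision.camera_model("wrist"); o=monitor.get_obs(); tcp=o["ee_pos"]; R=cv2.Rodrigues(np.array(o["orientation"]))[0]
print(o["t"],tcp,R[:,0])
z=lambda l:[(190+(a+.5)/4-.5,150+(b+.5)/4-.5) for a,b in l]
gz=tcp[2]+11.8
for n,uv,h in(("slot",[(335,231),(401,231)],40),("stand",[(175,130),(557,130),(186,483)],40),("tip",[(366,307),(392,307)],gz-51),("flange bottom",[(282,336),(481,336)],gz-25)):
    P=px2plane("wrist",z(uv),h,m); print(n,((P-tcp)@R)[:,:2].round(2))
```

```text
17.5333 [ 460.13227348 -339.9387307   101.6799701 ] [ 9.54508404e-01  2.98184015e-01 -2.76785776e-05]
slot [[16.2  -6.29]
 [16.2   4.28]]
stand [[ 32.72 -31.28]
 [ 32.68  28.71]
 [-28.12 -31.92]]
tip [[11.04 -1.18]
 [11.04  2.63]]
flange bottom [[ 16.03 -11.75]
 [ 16.01  13.78]]
```

>>> carry_out:
  targets:
    - [[0, 0, 0], [0.8, 1.7, 0], 10]
    - [[0, 0, 0], [0.8, 1.7, -10], 10]
    - [[0, 0, 0], [0.8, 1.7, -17], 10]
    - [[0, 0, 0], [0.8, 1.7, -21], 10]
    - [[0, 0, 0], [0.8, 1.7, -25], 10]
    - [[0, 0, 0], [0.8, 1.7, -28], 10]
    - [[0, 0, 0], [0.8, 1.7, -28], 10]

```text
t: 18.12
ee_pos: [460.6, -337.9, 72.8]
orientation: [-3.105, -0.474, 0.002]
ft_force: [0.2, 0.5, -0.9]
width: 17.8
```

>>> carry_out:
  targets:
    - [[0, 0, 0], [0, 0, -5], 10]
    - [[0, 0, 0], [0, 0, -10], 10]
    - [[0, 0, 0], [0, 0, -14], 10]
    - [[0, 0, 0], [0, 0, -17], 10]
    - [[0, 0, 0], [0, 0, -17], 10]
    - [[0, 0, 0], [0, 0, -17], 10]

```text
t: 18.62
ee_pos: [460.9, -338.2, 56.5]
orientation: [-3.105, -0.474, 0.0]
ft_force: [0.2, 0.2, -1.6]
width: 17.8
```

>>> carry_out:
  targets:
    - [[0, 0, 0], [0, 0, -1.5], 10]
    - [[0, 0, 0], [0, 0, -3.2], 10]
    - [[0, 0, 0], [0, 0, -3.2], 10]
    - [[0, 0, 0], [0, 0, -3.2], 10]
    - [[0, 0, 0], [0, 0, -3.2], 10]

```text
t: 19.03
ee_pos: [461.0, -338.2, 53.5]
orientation: [3.106, 0.474, 0.0]
ft_force: [-0.1, -0.5, -0.8]
width: 17.5
```

Run:
```python
from h import *
o=monitor.get_obs(); print({k:np.round(v,3) for k,v in o.items() if k in("t","ee_pos","orientation","ft_force","moment","width")})
im=save("wrist","w17"); cv2.imwrite("pics/w17z.png",cv2.resize(im[150:300,190:390,::-1],None,fx=4,fy=4,interpolation=cv2.INTER_CUBIC))
```

```text
{'t': np.float64(19.033), 'ee_pos': array([ 461.007, -338.247,   53.546]), 'orientation': array([3.106, 0.474, 0.   ]), 'ft_force': array([-0.096, -0.541, -0.819]), 'moment': array([0.032, 0.001, 0.02 ]), 'width': np.float64(17.488)}
```

View pics/w17z.png

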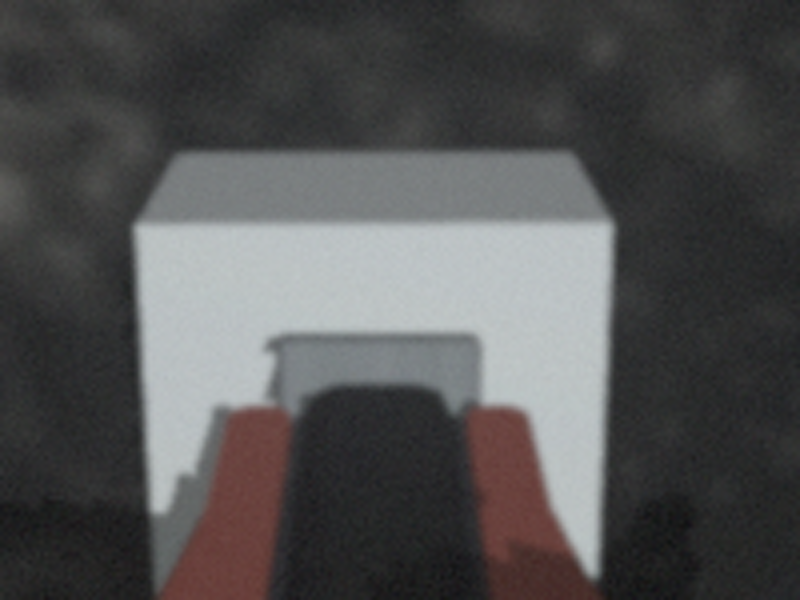

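>>> carry_out:
  targets:
    - [[0, 0, 0], [0, 0, -0.5], 10]
    - [[0, 0, 0], [0, 0, -0.5], 10]
    - [[0, 0, 0], [0, 0, -0.5], 10]

```text
t: 19.33
ee_pos: [461.1, -338.3, 53.2]
orientation: [3.105, 0.474, 0.0]
ft_force: [-0.7, -0.2, 2.5]
width: 17.8
```

>>> carry_out:
  targets:
    - [[0, 0, 0], [0, 0, -0.5], 22]
    - [[0, 0, 0], [0, 0, -0.5], 30]
    - [[0, 0, 0], [0, 0, -0.5], 45]
    - [[0, 0, 0], [0, 0, -0.5], 45]
    - [[0, 0, 0], [0, 0, 5], 45]
    - [[0, 0, 0], [0, 0, 30], 45]
    - [[0, 0, 0], [0, 0, 65], 45]
    - [[0, 0, 0], [0, 0, 100], 45]
    - [[0, 0, 0], [0, 0, 130], 45]

```text
t: 20.08
ee_pos: [461.1, -338.3, 185.3]
orientation: [3.105, 0.474, 0.001]
ft_force: [0.5, -1.0, 0.7]
width: 45.1
```

Run:
```python
from h import *
o=monitor.get_obs(); print({k:np.round(v,3) for k,v in o.items() if k in("t","ee_pos","orientation","ft_force","moment","width")})
im=save("wrist","w18"); im=save("side","s18"); cv2.imwrite("pics/s18z.png",cv2.resize(im[280:370,240:330,::-1],None,fx=6,fy=6,interpolation=cv2.INTER_CUBIC))
for q in ["fork_grip","fork_tool"]:
  for c in("wrist","side"):
    r=place_of(q,c)[:1]
    print(q,c,[(round(a["confidence"],2),w2(c,a["point"]).round(1).tolist()) for a in r])
```

```text
{'t': np.float64(20.083), 'ee_pos': array([ 461.102, -338.319,  185.346]), 'orientation': array([3.105e+00, 4.740e-01, 1.000e-03]), 'ft_force': array([ 0.535, -0.988,  0.692]), 'moment': array([ 0.037, -0.017, -0.049]), 'width': np.float64(45.101)}
fork_grip wrist [(0.62, [465.3, -339.8, 64.9])]
fork_grip side [(0.86, [460.3, -336.9, 71.2])]
fork_tool wrist [(0.79, [460.0, -341.4, 14.3])]
fork_tool side [(0.83, [459.1, -338.6, 13.4])]
```

View pics/w18.png

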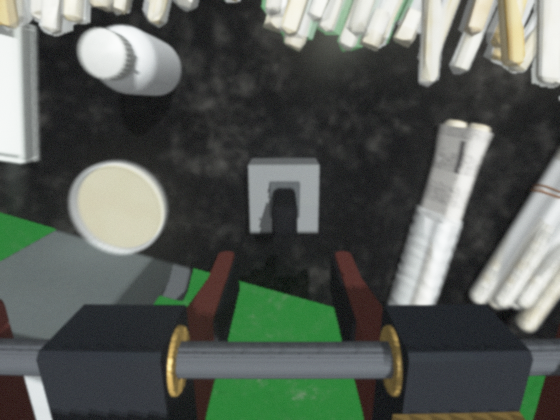

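View pics/s18z.png

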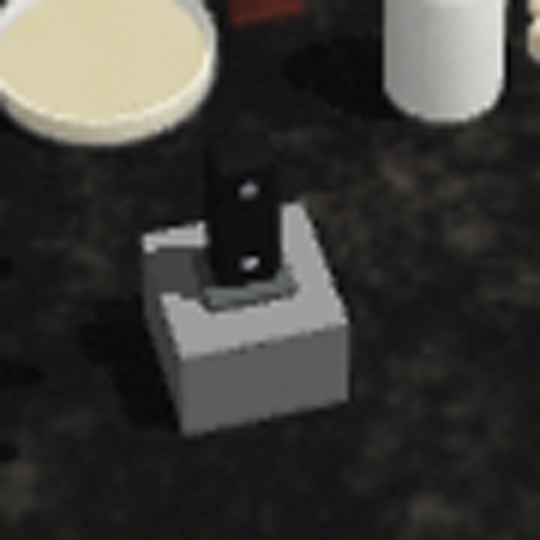

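The tool is seated: its flange lies flat on the stand and the handle is upright. Now back to the freed arm.

>>> carry_out:
  targets:
    - [[0, 0, -3], [-1, 35, 0], 45]
    - [[0, 0, -6], [-2, 75, 0], 45]
    - [[0, 0, -9], [-3, 115, 0], 45]
    - [[0, 0, -12], [-4, 155, 0], 45]
    - [[0, 0, -15], [-4, 195, 0], 45]
    - [[0, 0, -18], [-5, 235, 0], 45]
    - [[0, 0, -21], [-5, 275, 0], 45]
    - [[0, 0, -24], [-6, 315, 0], 45]
    - [[0, 0, -27], [-6, 355, 0], 45]
    - [[0, 0, -29.9], [-7, 395, 0], 45]

```text
t: 21.22
ee_pos: [452.6, 58.5, 181.6]
orientation: [3.122, -0.348, -0.004]
ft_force: [0.7, 0.1, -0.9]
width: 45.1
```

>>> carry_out:
  targets:
    - [[0, 0, 0], [0, 40, 0], 45]
    - [[0, 0, 0], [0, 80, -5], 45]
    - [[0, 0, 0], [0, 120, -20], 45]
    - [[0, 0, 0], [-0.8, 155, -40], 45]
    - [[0, 0, 0], [-0.8, 178, -60], 45]
    - [[0, 0, 0], [-0.8, 188.8, -73], 45]
    - [[0, 0, 0], [-0.8, 188.8, -73], 45]
    - [[0, 0, 0], [-0.8, 188.8, -73], 45]
    - [[0, 0, 0], [-0.8, 188.8, -73], 45]
    - [[0, 0, 0], [-0.8, 188.8, -73], 45]

```text
t: 22.05
ee_pos: [453.4, 244.6, 110.5]
orientation: [-3.123, 0.345, -0.0]
ft_force: [0.1, -0.2, -0.0]
width: 44.7
```

Run:
```python
from h import *
o=monitor.get_obs(); print({k:np.round(v,3) for k,v in o.items() if k in("t","ee_pos","orientation","ft_force","moment","width")})
im=save("wrist","w19"); cv2.imwrite("pics/w19z.png",cv2.resize(im[130:280,190:390,::-1],None,fx=4,fy=4,interpolation=cv2.INTER_CUBIC))
for q in ["link_grip","link_eye","link_pad"]:
  for c in("wrist",):
    r=place_of(q,c)[:1]
    print(q,c,[(round(a["confidence"],2),w2(c,a["point"]).round(1).tolist()) for a in r])
```

```text
{'t': np.float64(22.05), 'ee_pos': array([453.428, 244.63 , 110.453]), 'orientation': array([-3.123,  0.345, -0.   ]), 'ft_force': array([ 0.131, -0.193, -0.039]), 'moment': array([0.03 , 0.047, 0.063]), 'width': np.float64(44.694)}
link_grip wrist [(0.65, [452.2, 247.3, 41.4])]
link_eye wrist [(0.88, [488.6, 237.0, 49.6])]
link_pad wrist [(0.75, [419.9, 255.5, 34.4])]
```

View pics/w19.png

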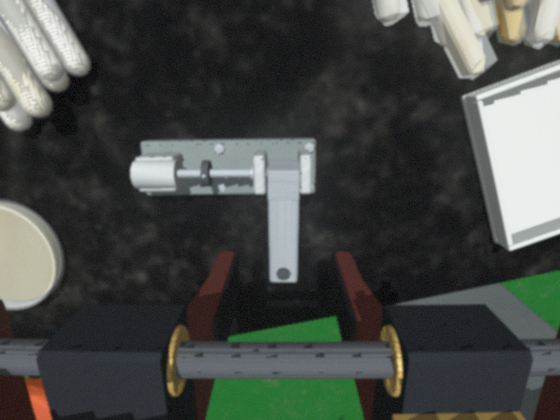

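View pics/w19z.png

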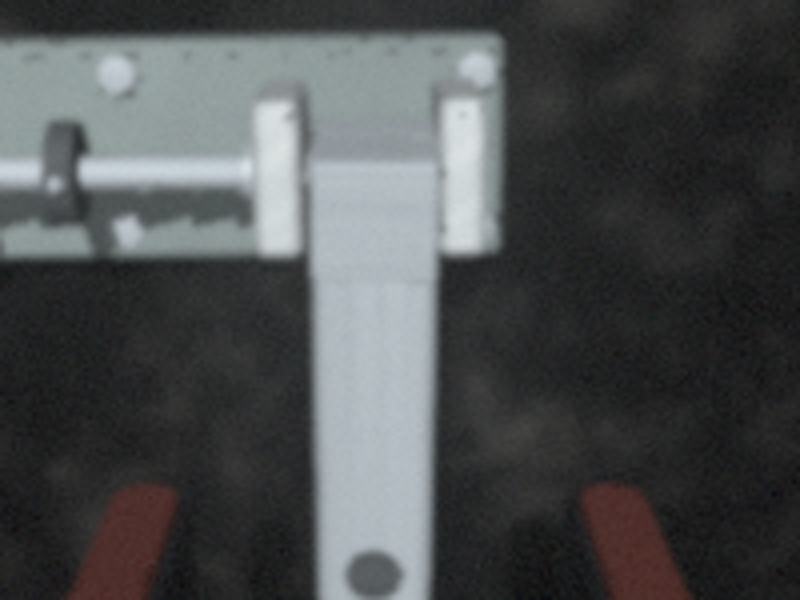

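Run:
```python
from h import *
m=vision.camera_model("wrist"); o=monitor.get_obs(); tcp=o["ee_pos"]; R=cv2.Rodrigues(np.array(o["orientation"]))[0]
print(tcp)
z=lambda l:[(190+(a+.5)/4-.5,130+(b+.5)/4-.5) for a,b in l]
for n,uv,h in(("knuckle",[(312,165),(438,165)],52),("nearknuckle",[(312,290),(438,290)],52),("mid",[(314,440),(434,440)],52),("end",[(319,598),(431,598)],52),("end@41",[(319,598),(431,598)],41),("barend",[(0,172),(250,172)],32),("lugs",[(255,98),(490,98)],42)):
    P=px2plane("wrist",z(uv),h,m); print(n,((P-tcp)@R)[:,:2].round(2))
```

```text
[453.72092378 245.01013553 110.7326738 ]
knuckle [[40.55 -9.94]
 [40.55  9.41]]
nearknuckle [[ 20.69 -10.2 ]
 [ 20.68   9.63]]
mid [[ -4.52 -10.22]
 [ -4.53   9.27]]
end [[-32.92  -9.77]
 [-32.92   9.07]]
end@41 [[-38.55 -10.26]
 [-38.55   9.52]]
barend [[ 35.87 -63.34]
 [ 35.79 -21.27]]
lugs [[ 49.5  -19.29]
 [ 49.48  17.95]]
```

Run:
```python
from h import *
im=save("side","s20"); cv2.imwrite("pics/s20z.png",cv2.resize(im[140:210,250:350,::-1],None,fx=8,fy=8,interpolation=cv2.INTER_CUBIC))
a=cv2.imread("pics/side0.png")[140:210,250:350]; cv2.imwrite("pics/s0z.png",cv2.resize(a,None,fx=8,fy=8,interpolation=cv2.INTER_CUBIC))
```

```text
(no output)
```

View pics/s20z.png

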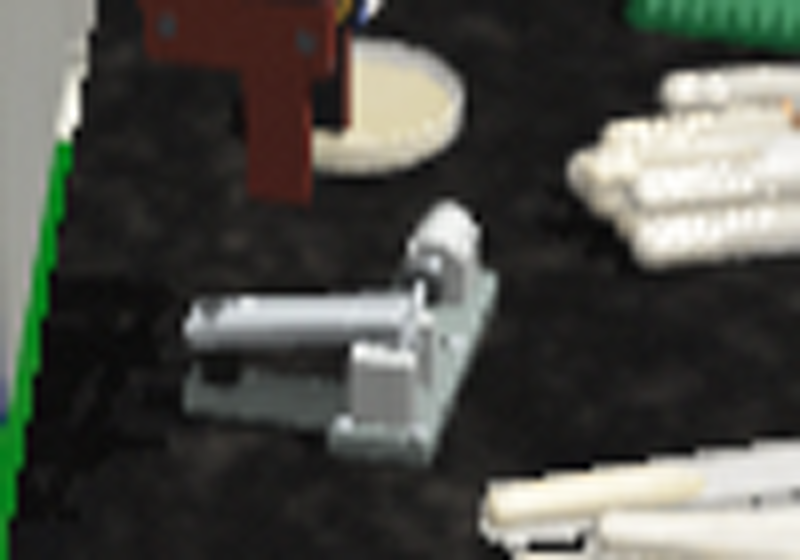

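View pics/s0z.png

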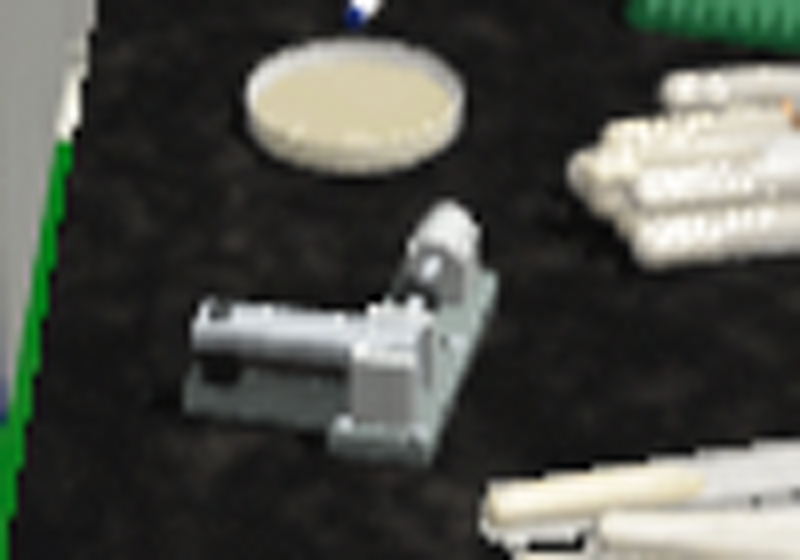

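The side view shows the knuckle raised while the pad end rests on the tongue, so the arm is tilted about 9° and the grip centre is at z≈41. Descend and grip.

>>> carry_out:
  targets:
    - [[0, 0, 0], [-1.5, 0.4, -20], 45]
    - [[0, 0, 0], [-2.9, 0.7, -45], 45]
    - [[0, 0, 0], [-2.9, 0.7, -65], 45]
    - [[0, 0, 0], [-2.9, 0.7, -80], 45]
    - [[0, 0, 0], [-2.9, 0.7, -87], 45]
    - [[0, 0, 0], [-2.9, 0.7, -87], 45]
    - [[0, 0, 0], [-2.9, 0.7, -87], 45]
    - [[0, 0, 0], [-2.9, 0.7, -87], 45]
    - [[0, 0, 0], [-2.9, 0.7, -87], 45]

```text
t: 23.05
ee_pos: [451.0, 246.6, 24.0]
orientation: [-3.122, 0.343, -0.003]
ft_force: [0.7, -0.3, 1.0]
width: 45.0
```

Run:
```python
from h import *
o=monitor.get_obs(); print({k:np.round(v,3) for k,v in o.items() if k in("t","ee_pos","orientation","ft_force","moment","width")})
im=save("wrist","w21")
```

```text
{'t': np.float64(23.05), 'ee_pos': array([451.036, 246.605,  24.031]), 'orientation': array([-3.122e+00,  3.430e-01, -3.000e-03]), 'ft_force': array([ 0.724, -0.337,  1.048]), 'moment': array([ 0.01 , -0.003,  0.004]), 'width': np.float64(45.005)}
```

View pics/w21.png

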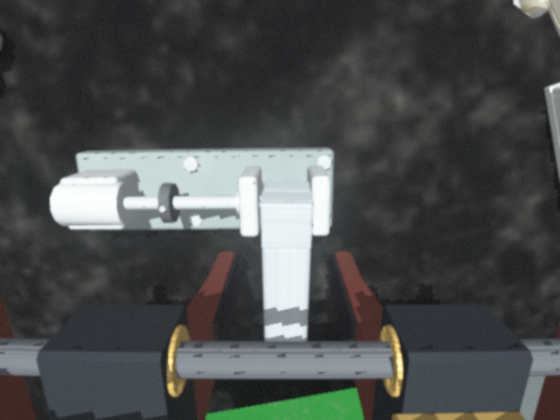

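The arm (columns 263–309) is centred between the fingers (235–337). Closing.

>>> carry_out:
  targets:
    - [[0, 0, 0], [0, 0, 0], 32]
    - [[0, 0, 0], [0, 0, 0], 26]
    - [[0, 0, 0], [0, 0, 0], 22]
    - [[0, 0, 0], [0, 0, 0], 12]
    - [[0, 0, 0], [0, 0, 0], 12]
    - [[0, 0, 0], [0, 0, 0], 12]
    - [[0, 0, 0], [0, 0, 0], 12]
    - [[0, 0, 0], [0, 0, 0], 12]

```text
t: 23.77
ee_pos: [450.3, 246.2, 23.0]
orientation: [3.123, -0.343, -0.0]
ft_force: [1.3, -1.7, 3.1]
width: 19.5
```

Run:
```python
from h import *
o=monitor.get_obs(); print({k:np.round(v,3) for k,v in o.items() if k in("t","ee_pos","orientation","ft_force","moment","width")})
```

```text
{'t': np.float64(23.767), 'ee_pos': array([450.284, 246.187,  23.032]), 'orientation': array([ 3.123, -0.343, -0.   ]), 'ft_force': array([ 1.33 , -1.735,  3.106]), 'moment': array([-0.163,  0.038, -0.092]), 'width': np.float64(19.528)}
```

Gripped at 19.5 mm with small forces. Lifting straight up, slowly at first.

>>> carry_out:
  targets:
    - [[0, 0, 0], [0, 0, 2], 12]
    - [[0, 0, 0], [0, 0, 5], 12]
    - [[0, 0, 0], [0, 0, 9], 12]
    - [[0, 0, 0], [0, 0, 13], 12]

```text
t: 24.1
ee_pos: [450.2, 246.3, 36.3]
orientation: [3.123, -0.343, -0.0]
ft_force: [0.5, 0.4, -0.4]
width: 19.8
```

>>> carry_out:
  targets:
    - [[0, 0, 0], [0, 0, 5], 12]
    - [[0, 0, 0], [0, 0, 12], 12]
    - [[0, 0, 0], [0, 0, 20], 12]
    - [[0, 0, 0], [0, 0, 30], 12]
    - [[0, 0, 0], [0, 0, 42], 12]
    - [[0, 0, 0], [0, 0, 55], 12]
    - [[0, 0, 0], [0, 0, 70], 12]
    - [[0, 0, 0], [0, 0, 80], 12]
    - [[0, 0, 0], [0, 0, 80], 12]

```text
t: 24.85
ee_pos: [451.7, 247.0, 118.6]
orientation: [-3.12, 0.343, -0.006]
ft_force: [0.1, -0.7, -0.6]
width: 19.6
```

Run:
```python
from h import *
o=monitor.get_obs(); print({k:np.round(v,3) for k,v in o.items() if k in("t","ee_pos","orientation","ft_force","moment","width")})
save("wrist","w22")
im=save("side","s22"); cv2.imwrite("pics/s22z.png",cv2.resize(im[140:290,250:350,::-1],None,fx=4,fy=4,interpolation=cv2.INTER_CUBIC))
r=regions_of("parts_tray","top"); 
im=save("top","t22"); cv2.imwrite("pics/t22z.png",cv2.resize(im[180:270,180:360,::-1],None,fx=4,fy=4,interpolation=cv2.INTER_CUBIC))
for q in ["link_grip","link_eye","link_pad"]:
    r=place_of(q,"side")[:1]
    print(q,[(round(a["confidence"],2),w2("side",a["point"]).round(1).tolist()) for a in r])
```

```text
{'t': np.float64(24.85), 'ee_pos': array([451.657, 247.001, 118.566]), 'orientation': array([-3.12 ,  0.343, -0.006]), 'ft_force': array([ 0.119, -0.717, -0.64 ]), 'moment': array([0.023, 0.014, 0.013]), 'width': np.float64(19.587)}
link_grip [(0.66, [446.2, 243.2, 136.5])]
link_eye [(0.6, [484.4, 237.7, 139.8])]
link_pad [(0.65, [423.3, 250.3, 130.0])]
```

View pics/w22.png

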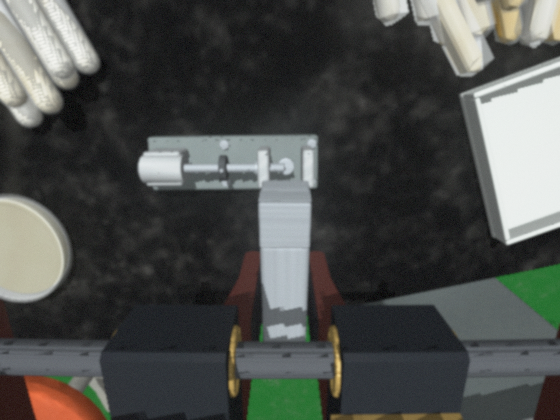

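View pics/s22z.png

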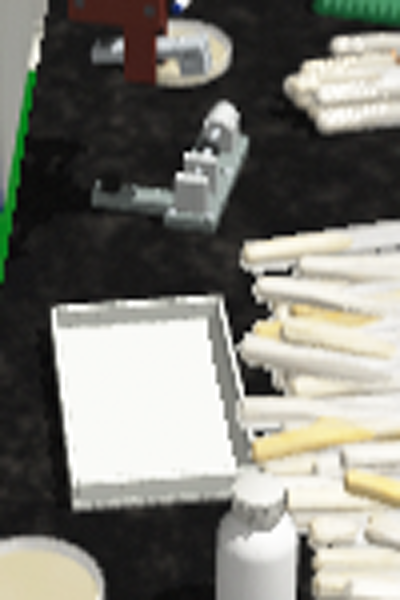

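View pics/t22z.png

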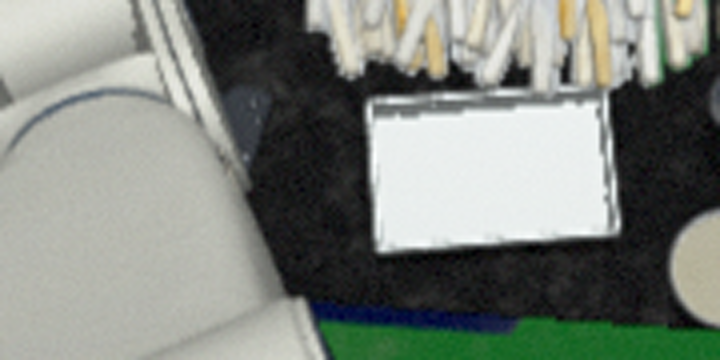

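The arm is out of the hinge, with clear space under it. Its tilt is ~10°, knuckle end high, so I work out a combined turn to align with the tray and level it.

Run:
```python
from h import *
from scipy.spatial.transform import Rotation as Ro
u=np.array([-np.sin(np.radians(2.5)),np.cos(np.radians(2.5)),0])
print((Ro.from_rotvec(u*np.radians(5))*Ro.from_euler('z',15,degrees=True)).as_rotvec(degrees=True).round(2))
z=lambda l:[(180+(a+.5)/4-.5,180+(b+.5)/4-.5) for a,b in l]
P=px2plane("top",z([(368,100),(605,90),(620,232),(378,252)]),22);print(P.round(1),P.mean(0).round(1))
print(monitor.get_obs()["ee_pos"])
```

```text
[ 0.44  5.   14.99]
[[ 508.8  103.    22. ]
 [ 530.1  -83.7   22. ]
 [ 417.8 -100.8   22. ]
 [ 389.    86.    22. ]] [461.4   1.1  22. ]
[449.84090091 246.02827023 115.25354927]
```

>>> carry_out:
  targets:
    - [[0, 0, 2], [1, -30, 0], 12]
    - [[0, 0, 4], [2, -70, 0], 12]
    - [[0, 0, 7], [4, -110, 0], 12]
    - [[0, 0, 9], [5, -150, 0], 12]
    - [[0, 0, 11], [6, -190, 0], 12]
    - [[0, 0, 13], [8, -225, 0], 12]
    - [[0, 0, 15], [8.2, -244.7, -10], 12]
    - [[0, 0, 15], [8.2, -244.7, -30], 12]
    - [[0, 0, 15], [8.2, -244.7, -50], 12]
    - [[0, 0, 15], [8.2, -244.7, -50], 12]

```text
t: 26.03
ee_pos: [456.2, 1.0, 63.2]
orientation: [-3.141, -0.065, 0.009]
ft_force: [-0.2, -0.3, -0.8]
width: 20.1
```

>>> carry_out:
  targets:
    - [[0, 0, 0], [0, 0, 0], 12]
    - [[0, 0, 0], [0, 0, 0], 12]
    - [[0, 0, 0], [0, 0, 0], 12]

```text
t: 26.28
ee_pos: [459.1, 1.9, 66.8]
orientation: [3.141, 0.068, 0.002]
ft_force: [-0.7, 0.3, 0.1]
width: 19.9
```

Run:
```python
from h import *
o=monitor.get_obs(); print({k:np.round(v,3) for k,v in o.items() if k in("t","ee_pos","orientation","ft_force","moment","width")})
save("wrist","w23")
im=save("side","s23"); cv2.imwrite("pics/s23z.png",cv2.resize(im[180:280,240:350,::-1],None,fx=6,fy=6,interpolation=cv2.INTER_CUBIC))
for q in ["link_grip","link_eye","link_pad","parts_tray"]:
    r=place_of(q,"side")[:1]
    print(q,[(round(a["confidence"],2),w2("side",a["point"]).round(1).tolist()) for a in r])
```

```text
{'t': np.float64(26.283), 'ee_pos': array([459.144,   1.874,  66.767]), 'orientation': array([3.141e+00, 6.800e-02, 2.000e-03]), 'ft_force': array([-0.738,  0.283,  0.075]), 'moment': array([-0.01 ,  0.021,  0.041]), 'width': np.float64(19.911)}
link_grip [(0.45, [458.6, -1.3, 87.0])]
link_eye [(0.5, [492.8, 2.3, 89.2])]
link_pad [(0.58, [428.7, -2.9, 80.0])]
parts_tray [(0.9, [465.0, 0.2, -1.2])]
```

View pics/w23.png

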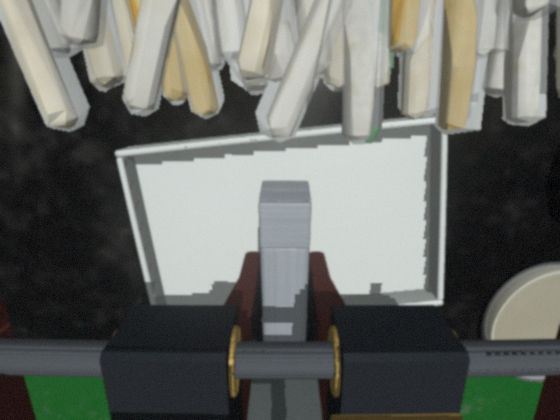

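View pics/s23z.png

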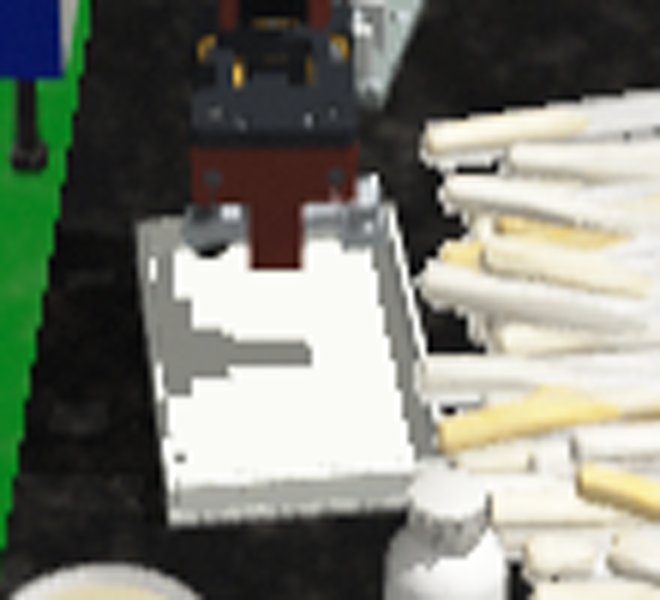

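Tray corners give yaw ≈ +8° and centre (461.4,1.1). The arm hangs over it with the tilt I modelled (eye 22 mm and pad point 13 mm above the TCP).

>>> carry_out:
  targets:
    - [[0, 2.5, 2.7], [-0.8, 0, -10], 12]
    - [[-0.46, 4.98, 5.5], [-1.5, 0, -20], 12]
    - [[-0.46, 4.98, 5.5], [-1.5, 0, -30], 12]
    - [[-0.46, 4.98, 5.5], [-1.5, 0, -40], 12]
    - [[-0.46, 4.98, 5.5], [-1.5, 0, -46], 12]
    - [[-0.46, 4.98, 5.5], [-1.5, 0, -46], 12]
    - [[-0.46, 4.98, 5.5], [-1.5, 0, -46], 12]
    - [[-0.46, 4.98, 5.5], [-1.5, 0, -46], 12]
    - [[-0.46, 4.98, 5.5], [-1.5, 0, -46], 12]
    - [[-0.46, 4.98, 5.5], [-1.5, 0, -46], 12]

```text
t: 27.42
ee_pos: [457.2, 1.6, 20.4]
orientation: [3.125, 0.217, -0.135]
ft_force: [0.2, 0.6, -0.9]
width: 19.8
```

Run:
```python
from h import *
o=monitor.get_obs(); print({k:np.round(v,3) for k,v in o.items() if k in("t","ee_pos","orientation","ft_force","moment","width")})
save("wrist","w24")
im=save("side","s24"); cv2.imwrite("pics/s24z.png",cv2.resize(im[180:280,240:350,::-1],None,fx=6,fy=6,interpolation=cv2.INTER_CUBIC))
```

```text
{'t': np.float64(27.417), 'ee_pos': array([457.223,   1.56 ,  20.419]), 'orientation': array([ 3.125,  0.217, -0.135]), 'ft_force': array([ 0.235,  0.593, -0.937]), 'moment': array([ 0.063, -0.008, -0.062]), 'width': np.float64(19.833)}
```

View pics/w24.png

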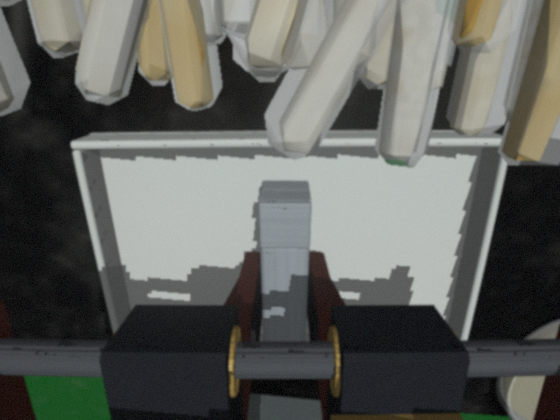

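View pics/s24z.png

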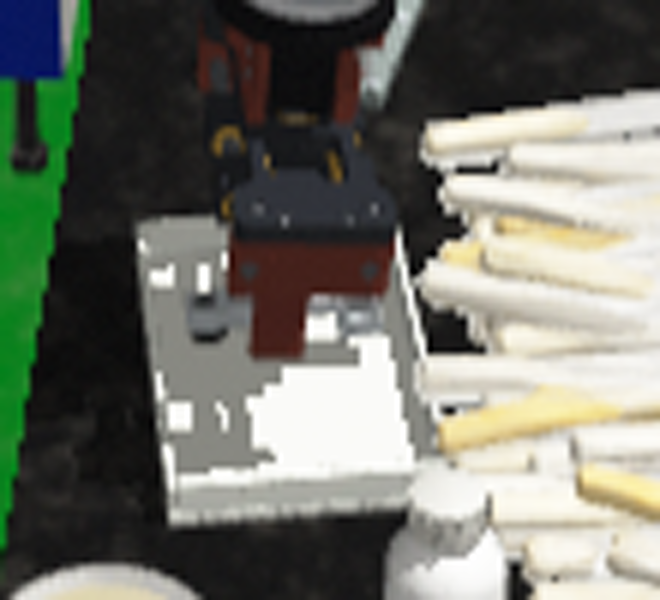

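The arm is square in the tray with clear walls all round. Lowering.

>>> carry_out:
  targets:
    - [[0, 0, 0], [0, 0, -4], 12]
    - [[0, 0, 0], [0, 0, -8], 12]
    - [[0, 0, 0], [0, 0, -11], 12]
    - [[0, 0, 0], [0, 0, -13], 12]
    - [[0, 0, 0], [0, 0, -13], 12]
    - [[0, 0, 0], [0, 0, -13], 12]
    - [[0, 0, 0], [0, 0, -13], 12]

```text
t: 28.1
ee_pos: [457.0, 1.6, 6.9]
orientation: [3.125, 0.217, -0.137]
ft_force: [0.0, -0.2, -0.8]
width: 19.8
```

>>> carry_out:
  targets:
    - [[0, 0, 0], [0, 0, -0.5], 12]
    - [[0, 0, 0], [0, 0, -1], 12]
    - [[0, 0, 0], [0, 0, -1], 12]
    - [[0, 0, 0], [0, 0, -1], 12]

```text
t: 28.43
ee_pos: [457.1, 1.6, 6.0]
orientation: [3.125, 0.217, -0.136]
ft_force: [-0.3, 0.0, -1.3]
width: 19.4
```

>>> carry_out:
  targets:
    - [[0, 0, 0], [0, 0, -0.6], 12]
    - [[0, 0, 0], [0, 0, -0.6], 12]
    - [[0, 0, 0], [0, 0, -0.6], 12]

```text
t: 28.68
ee_pos: [457.0, 1.6, 5.4]
orientation: [3.125, 0.217, -0.136]
ft_force: [0.8, -0.4, -1.2]
width: 19.8
```

>>> carry_out:
  targets:
    - [[0, 0, 0], [0, 0, -0.5], 22]
    - [[0, 0, 0], [0, 0, -0.5], 26]
    - [[0, 0, 0], [0, 0, -0.5], 34]
    - [[0, 0, 0], [0, 0, -0.5], 40]
    - [[0, 0, 0], [0, 0, -0.5], 40]
    - [[0, 0, 0], [0, 0, 10], 40]
    - [[0, 0, 0], [0, 0, 40], 40]
    - [[0, 0, 0], [0, 0, 80], 40]
    - [[0, 0, 0], [0, 0, 120], 40]
    - [[0, 0, 0], [-20, 0, 150], 40]

```text
t: 29.52
ee_pos: [440.5, 1.5, 159.0]
orientation: [3.125, 0.217, -0.127]
ft_force: [1.5, -0.5, 0.2]
width: 39.8
```

>>> carry_out:
  targets:
    - [[0, 0, 0], [-40, 0, 30], 40]
    - [[0, 0, 0], [-60, 0, 50], 40]
    - [[0, 0, 0], [-60, 0, 50], 40]
    - [[0, 0, 0], [-60, 0, 50], 40]
    - [[0, 0, 0], [-60, 0, 50], 40]
    - [[0, 0, 0], [-60, 0, 50], 40]

```text
t: 30.02
ee_pos: [377.4, 1.6, 204.9]
orientation: [3.125, 0.217, -0.137]
ft_force: [0.4, -0.3, 0.0]
width: 40.0
```

Run:
```python
from h import *
o=monitor.get_obs(); print({k:np.round(v,3) for k,v in o.items() if k in("t","ee_pos","orientation","ft_force","moment","width")})
save("wrist","w25"); save("side","s25"); save("top","t25")
for q in ["hold_arm","link_pad","fork_tool","fork_grip","dish_left","dish","bottle"]:
    r=place_of(q,"side")[:1]
    print(q,[(round(a["confidence"],2),w2("side",a["point"]).round(1).tolist()) for a in r])
```

```text
{'t': np.float64(30.017), 'ee_pos': array([377.447,   1.572, 204.87 ]), 'orientation': array([ 3.125,  0.217, -0.137]), 'ft_force': array([ 0.364, -0.279,  0.014]), 'moment': array([ 0.008, -0.042,  0.011]), 'width': np.float64(40.033)}
hold_arm [(0.54, [492.7, 3.8, 19.9])]
link_pad [(0.55, [430.6, -3.5, 16.5])]
fork_tool [(0.67, [459.2, -337.5, 13.6])]
fork_grip [(0.94, [460.4, -340.3, 69.7])]
dish_left [(0.59, [469.6, 472.1, -0.6])]
dish [(0.6, [396.9, -187.6, -3.0])]
bottle [(0.91, [532.9, -197.4, -0.8])]
```

View pics/w25.png

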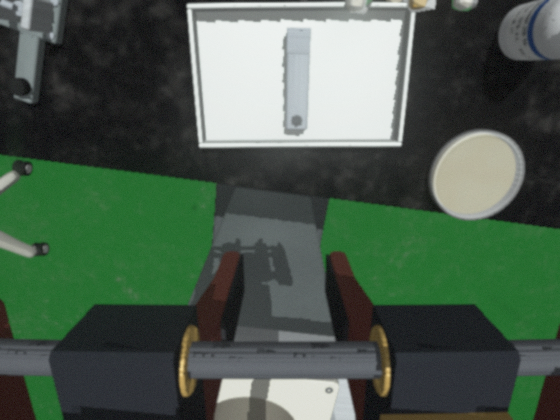

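View pics/s25.png

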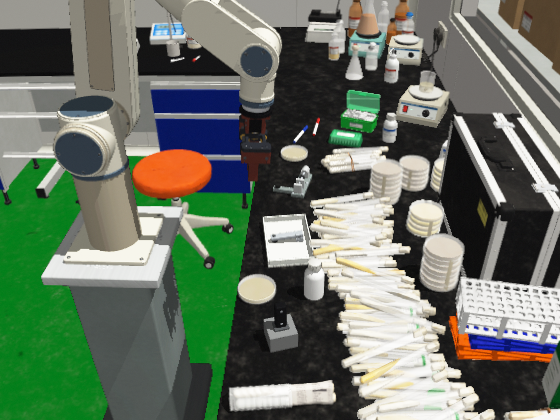

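The arm lies in the tray at (297,78), clear of the walls, and the tool is upright in its stand. A quick pixel comparison for the bystanders, then hand in.

Run:
```python
import cv2,numpy as np
a=cv2.imread("pics/side0.png").astype(int);b=cv2.imread("pics/s25.png").astype(int)
for n,(x0,y0,x1,y1) in dict(dish=(232,272,280,308),bottle=(298,255,332,302),dish_left=(276,142,312,164),stand=(258,305,302,352)).items():
    d=np.abs(a-b).max(2)[y0:y1,x0:x1]; print(n,d.mean().round(1),(d>50).sum())
from workcell import order
print(order.close_job())
```

```text
dish 5.5 0
bottle 5.1 0
dish_left 4.7 0
stand 5.8 31
the job is handed in; nothing more can be done
None
```

The job is done in the order asked and handed in at about 30 s of the 72 s allowed.

- **Freeing the arm:** I took the fork from its stand, straddled the bare bar, found the collar by feel, and eased it back about 9.7 mm. The highest force I read was about 6.4 N (limit 15 N), and there was no sign of hitting the stop. The wrist picture showed the knuckle pop up.
- **Returning the tool:** I set it back at the same seated height as when I took it, with about 2.5 N of contact. The side view shows the flange flat on the stand and the handle upright. About 31 pixels at the stand differ from the start picture, which fits the tool sitting about 2 mm over within its slot play.
- **Placing the hold-down arm:** I lifted it straight out and laid it in the white tray, clear of the walls. I released it an estimated 4 mm above the tray floor, because the fingertips would have touched the floor first.
- **Bystanders:** Comparing the start and end side pictures, both dishes and the bottle did not move. The network's place for the bottle differed by about 6 mm between start and end, and the left dish by about 5 mm. I put that down to its noise.

The robot ended clear of everything with the gripper empty.

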